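# Pack the cheese press and hold the lever down

### The arm

A 7-joint arm with a two-finger parallel gripper is mounted at the origin on a cart in front of the work surface, level with it; the furniture and walls round the work are solid. World frame = base frame: x ahead of the robot, y to its left, z up, the work surface at z = 0. Lengths are in m, angles in rad, forces in N, time in s.
With the tool pointing down it reaches from about 0.4 to 0.9 m from the base axis. Payload 5.6 kg.
Tool frame: the origin (TCP) lies at the very end of the fingers, on their centre line; the grasp point (between the pads) lies 19 mm behind it; z points along the fingers, y is the line along which they close (so a half turn about z gives the same grasp; the last joint's range is limited). The gripper opens to 92 mm and grips with 3 to 60 N. Pads are 20 mm wide; open, the fingers measure 128 mm over their backs; the gripper's body (75 mm by 189 mm) begins 69 mm behind the grasp point.
Start: joints at [-1.369, 0.468, -0.012, 1.603, 0.006, 1.071, -0.056], TCP at [0.158, 0.631, 0.215] pointing down, gripper open.
Joint ranges: [-2.53, 2.53], [-0.31, 2.02], [-1.57, 1.55], [0.28, 2.44], [-1.29, 4.43], [0.15, 1.84], [-2.92, 2.92]. Speed limits (rad/s): [2.57, 2.57, 3.14, 3.14, 3.14, 3.14, 3.14].

### API

Orientations are given as a unit quaternion [x, y, z, w].
In Python, from bench import ctrl gives the robot as it stands.
- The arm moves only by the tool step_arm, never from a script. Its argument "deltas" is a list of rows, each an object of numbers: "dx", "dy", "dz": the shift along the tool's x, y, z in m; "ax", "ay", "az": the turn, a rotation vector about the tool's x, y, z in rad; "claw": the finger opening in m, from 0 to 0.0919. A call has 1 to 10 rows; each row shifts and turns the commanded pose from where the row before left it, along the tool's axes as they then stand; what a row does not reach is not made up. A row lasts 1/8 s, in which the tool goes at most 62.5 mm and 10.7 degrees, less where a joint would pass 70% of its speed; a pose out of reach is approached as far as the arm can. A call with a gripper value outside its range is refused whole. The fingers move at their own pace and stop on an object; the grip force is fixed at half the most. Time passes only in rows, so rows that do not move let the fingers close. It gives the time, the measured TCP pose, the force, the opening and the grip force at its end, in the units of the state.
- ctrl.read_state(): the state, without advancing time (a new reading comes with each control period).
- ctrl.read_camera(name): name is "scene" or "side" or "wrist"; returns a dict with "color" (384x512x3 uint8, blue, green, red), "fov_y" (degrees; the focal length in pixels is half the picture's height over the tangent of half this angle, whatever the lens; pixels are square), "cx", "cy" (the principal point, pixels), "pose" (4x4, takes a point from camera to world coordinates); the wrist camera has in their place "tool_from_camera" (4x4, takes a point from camera to tool coordinates, whose origin is the TCP and whose axes are the flange's). Camera axes: x right, y down, z forward; pixel columns grow to the right and rows downward; lengths in m; the calibration is good to about 2 mm. A picture is of the moment at which its call begins: read the wrist's pose just before it. There is no depth.
- ctrl.job_done(): hands the job in; it is judged then, once.
The state is a dict: "time_s": time; "qpos": joint angles; "joint_vel": joint speeds; "joint_torque": joint torques, N m; "tool_pos": TCP position; "ee_rot": TCP orientation; "contact_force": force on the tool from outside, world axes, zero at the start; "torque": the same for the moment, N m; "opening": finger opening in m; "finger_force": force on a finger pad.
Only numpy, scipy, OpenCV 4.12 (cv2) and the standard library are available. Lean on these libraries where they do the work, as an engineer would, in place of code of your own. Each camera call takes 0.05 s, during which the arm holds its last target. There are 200 camera calls.

### The job

The cheese in the small lever press is too low for the lever to reach. Stack wooden spacer discs from the chopping board on the follower inside the mould, socket over boss, only as many as it takes for the lever's nose to bear on the stack instead of the lever dropping onto its rest pin, and leave the spare discs on the board. Then swing the lever down by its free end and finish while still holding it, pressing the stack firmly, without knocking the other things about.

Things in the scene. Friction and masses are not known exactly. Their poses are not given: they have to be found in the camera images.
- press: Bench-top lever cheese press of pale wood, fixed. Origin on the mould's axis, underside of the base (worktop height); z up, x from the mould to the lever's hinge (away from the robot, give or take the yaw). Base x -67 to +139, y +-62, 18 mm thick. Mould: white round tub, bore 84, outside 92 (rim 97) mm, open top 100 mm up. Two cheeks hold the lever: x 78 to 112, y +-24, up to 160 mm.
- mould_rim (a point): Centre of the mould's mouth, on its axis at rim height, 100 mm above the worktop.
- follower_top (a point): Top centre of the follower's boss. The follower is a wooden plate, 78 mm across, level on the cheese inside the mould; its boss is 24 mm across (top 6 mm tapered to 18) and stands 16 mm above the plate. Its height differs from cheese to cheese: boss top 58 to 90 mm above the worktop. It does not sink under the press.
- lever_hinge (a point): Point on the lever's hinge axis, midway between the cheeks, 140 mm above the worktop, 95 mm from the mould's axis. The axis is level, along the press's y.
- lever_grip (a point): Where to take the lever: centre of the beam near its free end, 180 mm from the hinge axis. It can be pinched across its 22 mm width from above, and turns between the pads as it swings.
- lever: The lever: wooden beam 22 mm wide (its y), 24 deep, free end 202 mm from the hinge. Origin on the hinge axis, -x along the beam to the free end. Down, it is level (its x along the press's x) on its rest pin; it swings 2.0 rad up and back, and starts raised 1.75 to 1.95 rad. Stiff pivot: stays where left, 1 to 4 N at the end moves it. A disc more in the stack holds it 0.21 rad higher.
- nose_tip (a point): Tip of the lever's rounded steel nose, 26 mm across, under the beam 95 mm from the hinge, 26 mm below the beam's centre line. It presses on the boss of the topmost disc. With the lever level on its rest pin the tip is on the mould's axis, 114 mm above the worktop: a stack takes the load when its topmost boss reaches higher than that.
- board: Wooden chopping board, 170 x 240 x 22 mm, lying flat; origin at the centre of its underside, long side along its y axis. The spacer discs lie on it.
- disc_1: Wooden spacer disc, 74 mm across and 20 mm thick, with a boss on top to lift it by (24 mm across, 16 mm high, top 6 mm tapered to 18) and a socket underneath (30 mm across, 17 mm deep) that fits over the boss below, so each disc adds 20 mm. Origin at the centre of its underside, z up. Lies flat on the board, boss up; about 70 g. The four discs are alike.
- disc_2: Another spacer disc, the same as disc_1.
- disc_3: Another spacer disc, the same as disc_1.
- disc_4: Another spacer disc, the same as disc_1.
- timer: Bystander: the white and grey kitchen timer; leave it alone. Origin at the centre of its underside.
- salt: Bystander: the small bowl of salt; leave it alone. Origin at the centre of its underside.
- garlic: Bystander: the garlic bulb; leave it alone. Origin at the centre of its underside.
- mug: Bystander: the green and white mug; leave it alone. Origin at the centre of its underside.
- mill: Bystander: the small salt shaker; leave it alone. Origin at the centre of its underside.
- jar: Bystander: the honey jar; leave it alone. Origin at the centre of its underside.
There are look-alikes about, which are no part of the job. What is shaped like the disc_4 but blue or turquoise is not meant.

How it is judged:
On the way:
1. a first spacer disc sits in the mould on the follower, let go, with the lever still raised (((horizontal distance between disc_1 and mould_rim below 0.009 m and angle between disc_1's own z axis and vertical below 0.12 rad and z of disc_1 in the frame of press above 0.035 m and z of disc_1 in the frame of follower_top below -0.011 m and contact force between the fingers and disc_1 below 0.2 N) or (horizontal distance between disc_2 and mould_rim below 0.009 m and angle between disc_2's own z axis and vertical below 0.12 rad and z of disc_2 in the frame of press above 0.035 m and z of disc_2 in the frame of follower_top below -0.011 m and contact force between the fingers and disc_2 below 0.2 N) or (horizontal distance between disc_3 and mould_rim below 0.009 m and angle between disc_3's own z axis and vertical below 0.12 rad and z of disc_3 in the frame of press above 0.035 m and z of disc_3 in the frame of follower_top below -0.011 m and contact force between the fingers and disc_3 below 0.2 N) or (horizontal distance between disc_4 and mould_rim below 0.009 m and angle between disc_4's own z axis and vertical below 0.12 rad and z of disc_4 in the frame of press above 0.035 m and z of disc_4 in the frame of follower_top below -0.011 m and contact force between the fingers and disc_4 below 0.2 N)) and z of lever_grip in the frame of lever_hinge above 0.15 m), for 0.2 s.
At the end, for the whole second after the job is handed in: The fingers hold the lever down (over 3 N on the beam), its nose tip less than 26 mm above where it is on the rest pin, and pressing with over 10 N on the topmost disc stacked in the mould; every disc is either flat in the mould within 9 mm of its axis or still flat on the board (((contact force between lever and disc_1 above 10 N and horizontal distance between disc_1 and mould_rim below 0.009 m and angle between disc_1's own z axis and vertical below 0.12 rad and z of disc_1 in the frame of press above 0.035 m) or (contact force between lever and disc_2 above 10 N and horizontal distance between disc_2 and mould_rim below 0.009 m and angle between disc_2's own z axis and vertical below 0.12 rad and z of disc_2 in the frame of press above 0.035 m) or (contact force between lever and disc_3 above 10 N and horizontal distance between disc_3 and mould_rim below 0.009 m and angle between disc_3's own z axis and vertical below 0.12 rad and z of disc_3 in the frame of press above 0.035 m) or (contact force between lever and disc_4 above 10 N and horizontal distance between disc_4 and mould_rim below 0.009 m and angle between disc_4's own z axis and vertical below 0.12 rad and z of disc_4 in the frame of press above 0.035 m)) and contact force between the fingers and lever above 3 N and z of nose_tip in the frame of press below 0.14 m and ((horizontal distance between disc_1 and mould_rim below 0.009 m and angle between disc_1's own z axis and vertical below 0.12 rad and z of disc_1 in the frame of press above 0.035 m) or (z of disc_1 in the frame of board between 0.018 and 0.028 m and horizontal distance between disc_1 and board below 0.1 m and angle between disc_1's own z axis and vertical below 0.1 rad)) and ((horizontal distance between disc_2 and mould_rim below 0.009 m and angle between disc_2's own z axis and vertical below 0.12 rad and z of disc_2 in the frame of press above 0.035 m) or (z of disc_2 in the frame of board between 0.018 and 0.028 m and horizontal distance between disc_2 and board below 0.1 m and angle between disc_2's own z axis and vertical below 0.1 rad)) and ((horizontal distance between disc_3 and mould_rim below 0.009 m and angle between disc_3's own z axis and vertical below 0.12 rad and z of disc_3 in the frame of press above 0.035 m) or (z of disc_3 in the frame of board between 0.018 and 0.028 m and horizontal distance between disc_3 and board below 0.1 m and angle between disc_3's own z axis and vertical below 0.1 rad)) and ((horizontal distance between disc_4 and mould_rim below 0.009 m and angle between disc_4's own z axis and vertical below 0.12 rad and z of disc_4 in the frame of press above 0.035 m) or (z of disc_4 in the frame of board between 0.018 and 0.028 m and horizontal distance between disc_4 and board below 0.1 m and angle between disc_4's own z axis and vertical below 0.1 rad))); the arm keeps its last pose, push and grip.
It fails at once if one of the bystanders is pushed more than 30 mm or knocked over (distance of any of timer, salt, garlic, mug, mill, jar from where it was at the start of the episode above 0.03 m or angle between any of timer, salt, garlic, mug, mill, jar's own z axis and vertical above 0.5 rad).
It also fails if it takes over 72 s, if anything falls off the work surface, if the arm or the gripper's body presses on something with over 40 N, if the wrist force passes 120 N, or if a joint passes its speed limit or range.

## Working session

There is one attempt and no reset: what is moved stays moved. The work goes in short steps, Python scripts to look and compute and a tool call to move; the robot and the scene stay as the last step left them, time stands still between calls to the robot, and variables do not carry over. Pictures are saved under pics/ and viewed, at most 10 in all, crops included, and the job is handed in when it is done.

Besides the shell and the picture viewer there is one more tool, called after "Call:" by a JSON object that holds its "fn" and its "kwargs". step_arm: Moves the arm, as the interface text tells. Its arguments: {"type":"object","properties":{"deltas":{"type":"array"}},"required":["deltas"]}

```bash
mkdir -p pics
cat > h.py <<'E'
import numpy as np, cv2
from scipy.spatial.transform import Rotation as R
from bench import ctrl
def cam(n):
    s=ctrl.read_state(); c=ctrl.read_camera(n)
    if n=="wrist":
        T=np.eye(4);T[:3,:3]=R.from_quat(s["ee_rot"]).as_matrix();T[:3,3]=s["tool_pos"]
        c["pose"]=T@np.array(c["tool_from_camera"])
    c["pose"]=np.array(c["pose"]); c["f"]=c["color"].shape[0]/2/np.tan(np.radians(c["fov_y"])/2)
    return c
def ray(c,u,v):
    d=c["pose"][:3,:3]@np.array([(u-c["cx"])/c["f"],(v-c["cy"])/c["f"],1]);return c["pose"][:3,3],d/np.linalg.norm(d)
def onz(c,u,v,z):
    o,d=ray(c,u,v);return o+d*(z-o[2])/d[2]
def tri(obs):
    A=np.zeros((3,3));b=np.zeros(3)
    for c,u,v in obs:
        o,d=ray(c,u,v);P=np.eye(3)-np.outer(d,d);A+=P;b+=P@o
    p=np.linalg.solve(A,b);return p,[np.linalg.norm((np.eye(3)-np.outer(d,d))@(p-o)) for o,d in [ray(*x) for x in obs]]
def proj(c,p):
    q=np.linalg.inv(c["pose"])@np.append(p,1);return c["cx"]+c["f"]*q[0]/q[2],c["cy"]+c["f"]*q[1]/q[2]
E
cat > a.py <<'E'
from h import *
import pickle
s=ctrl.read_state();print({k:np.round(v,3) for k,v in s.items()})
D={}
for n in("scene","side","wrist"):
    c=cam(n);D[n]=c;print(n,c["f"],c["cx"],c["cy"],c["color"].shape,np.round(c["pose"],3).tolist())
pickle.dump(D,open("d0.pkl","wb"))
for n in("scene","side"): cv2.imwrite(f"pics/{n}0.png",D[n]["color"])
E
python3 a.py
```

```text
{'time_s': np.float64(0.0), 'qpos': array([-1.369,  0.468, -0.012,  1.604,  0.006,  1.071, -0.056]), 'joint_vel': array([ 0.001, -0.001,  0.001,  0.002,  0.001, -0.   , -0.001]), 'joint_torque': array([ 0.0000e+00, -5.2056e+01, -1.3000e-02, -2.4375e+01, -5.7000e-02,
        1.7000e-02,  0.0000e+00]), 'tool_pos': array([0.157, 0.63 , 0.214]), 'ee_rot': array([ 0.122,  0.993, -0.001, -0.   ]), 'contact_force': array([-0.28 , -0.596,  0.231]), 'torque': array([-0.022, -0.005,  0.035]), 'finger_force': np.float64(0.0), 'opening': np.float64(0.092)}
scene 401.1806599053192 260.7076279908664 187.02361166895713 (384, 512, 3) [[0.542, -0.615, 0.573, -0.195], [-0.841, -0.391, 0.375, -0.25], [-0.006, -0.685, -0.729, 1.092], [0.0, 0.0, 0.0, 1.0]]
side 357.4179287982082 252.24888984469817 193.31116503342005 (384, 512, 3) [[0.772, 0.403, -0.491, 1.08], [0.635, -0.499, 0.59, -0.406], [-0.007, -0.767, -0.641, 0.825], [0.0, 0.0, 0.0, 1.0]]
wrist 281.7572396544821 258.1111300732431 188.49834805338642 (384, 512, 3) [[0.242, 0.929, 0.281, 0.078], [0.97, -0.231, -0.071, 0.651], [-0.001, 0.29, -0.957, 0.384], [0.0, 0.0, 0.0, 1.0]]
```

View pics/scene0.png

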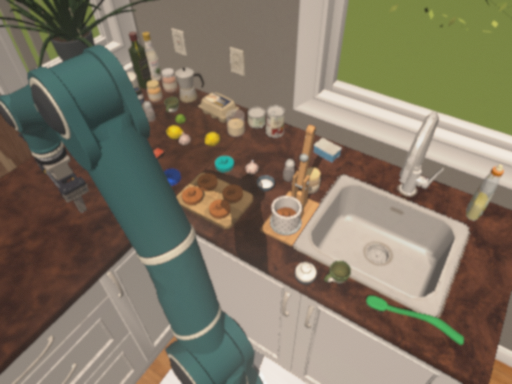

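View pics/side0.png

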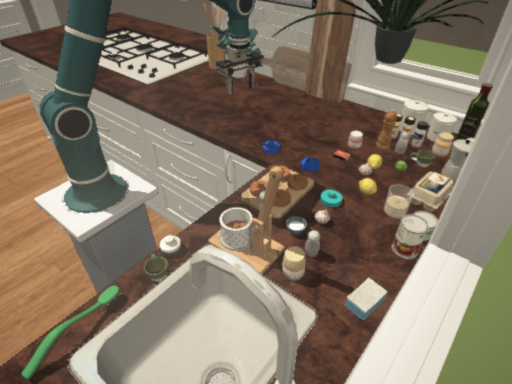

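Scene view: the board is at about (215,198), with four brown discs on it. The mould is at (286,215), with the raised lever above (305,160). The turquoise ring (224,162) and the blue items (172,176) are look-alikes. In the side view, the mould is at (236,228), the board at (278,190) and the lever at (268,215). I'll enlarge both.

Run:
```python
import pickle,cv2,numpy as np
D=pickle.load(open("d0.pkl","rb"))
a=D["scene"]["color"][115:250,165:345];b=D["side"]["color"][130:280,190:345]
a=cv2.resize(a,(800,600),interpolation=3)[:, :]
a=cv2.resize(D["scene"]["color"][120:260,165:335],None,fx=2.35,fy=4.2/1.0*0+2.35*1,interpolation=2)
b=cv2.resize(D["side"]["color"][150:290,190:340],None,fx=2.65,fy=2.65,interpolation=2)
o=np.zeros((380,800,3),np.uint8);o[:a.shape[0],:a.shape[1]]=a;o[:b.shape[0],402:402+b.shape[1]]=b[:380,:398]
cv2.imwrite("pics/z1.png",o)
```

```text
(no output)
```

View pics/z1.png

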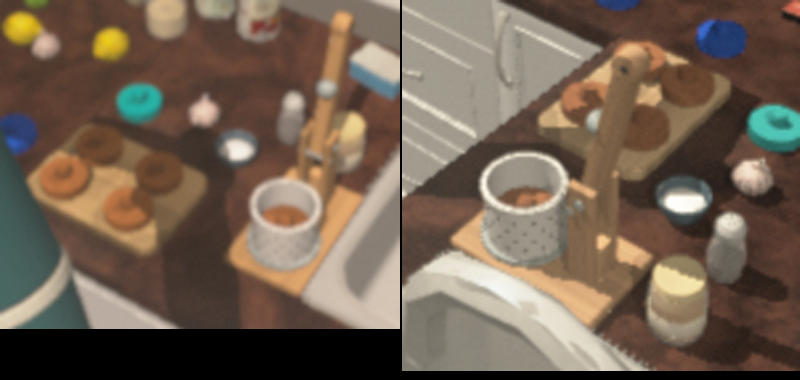

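The crop confirms four brown discs on the board, at scene pixels (192,195), (207,182), (232,192) and (219,208). The turquoise and blue ones lie off the board and aren't meant. The mouth of the mould is at scene (287,207) and side (236,221).

Run:
```python
from h import *;import pickle
D=pickle.load(open("d0.pkl","rb"));a,b=D["scene"],D["side"]
S=lambda x,y:(x/2.35+165,y/2.35+120)
W=lambda x,y:((x-402)/2.65+190,y/2.65+150)
for n,p,q in [("rim",(286,205),(525,187)),("levertip",(342,22),(630,62)),("nose",(326,88),(596,122)),("d_left",(64,170),(645,58)),
 ("d_top",(100,140),(690,82)),("d_right",(158,165),(640,122)),("d_bot",(128,200),(590,98)),("mill",(292,98),(733,222)),("salt",(237,147),(685,195)),("garlic",(204,112),(752,180))]:
    x,r=tri([(a,*S(*p)),(b,*W(*q))]);print(n,np.round(x,3),np.round(r,3),[np.round(onz(c,*t,.05)[:2],3) for c,t in((a,S(*p)),(b,W(*q)))])
```

```text
rim [0.561 0.143 0.092] [0. 0.] [array([0.593, 0.16 ]), array([0.531, 0.175])]
levertip [0.692 0.147 0.324] [0. 0.] [array([1.008, 0.289]), array([0.481, 0.449])]
nose [0.657 0.145 0.237] [0. 0.] [array([0.843, 0.231]), array([0.523, 0.32 ])]
d_left [0.482 0.484 0.037] [0. 0.] [array([0.473, 0.475]), array([0.492, 0.469])]
d_top [0.561 0.477 0.037] [0. 0.] [array([0.552, 0.468]), array([0.57 , 0.463])]
d_right [0.561 0.364 0.043] [0.002 0.002] [array([0.557, 0.362]), array([0.566, 0.355])]
d_bot [0.481 0.361 0.043] [0.001 0.001] [array([0.477, 0.358]), array([0.487, 0.353])]
mill [0.763 0.251 0.082] [0.001 0.001] [array([0.793, 0.265]), array([0.75, 0.28])]
salt [0.673 0.296 0.028] [0.003 0.003] [array([0.653, 0.282]), array([0.684, 0.282])]
garlic [0.716 0.385 0.018] [0.001 0.001] [array([0.69 , 0.367]), array([0.731, 0.352])]
```

Call:
{"fn": "step_arm", "kwargs": {"deltas": [{"az": -0.122},{"az": -0.122},{"dx": -0.043,"dy": -0.039,"dz": -0.009},{"dx": -0.043,"dy": -0.039,"dz": -0.009},{"dx": -0.043,"dy": -0.039,"dz": -0.009},{"dx": -0.043,"dy": -0.039,"dz": -0.009},{"dx": -0.043,"dy": -0.039,"dz": -0.009},{"dx": -0.043,"dy": -0.039,"dz": -0.009},{"dx": -0.043,"dy": -0.039,"dz": -0.009},{"dx": -0.043,"dy": -0.039,"dz": -0.009}]}}

```text
schema error: expected keys dx, dy, dz, ax, ay, az, claw
```

Call:
{"fn": "step_arm", "kwargs": {"deltas": [{"dx": 0},{"dx": 0}]}}

```text
schema error: expected keys dx, dy, dz, ax, ay, az, claw
```

Run:
```python
from h import *;import pickle
c=cam("wrist");pickle.dump(c,open("w1.pkl","wb"));cv2.imwrite("pics/w1.png",cv2.resize(c["color"],(800,600),interpolation=2));print(np.round(c["pose"],3).tolist(),np.round(ctrl.read_state()["ee_rot"],4))
```

```text
[[0.242, 0.929, 0.281, 0.078], [0.97, -0.231, -0.071, 0.651], [-0.001, 0.29, -0.957, 0.384], [0.0, 0.0, 0.0, 1.0]] [ 1.221e-01  9.925e-01 -5.000e-04 -0.000e+00]
```

View pics/w1.png

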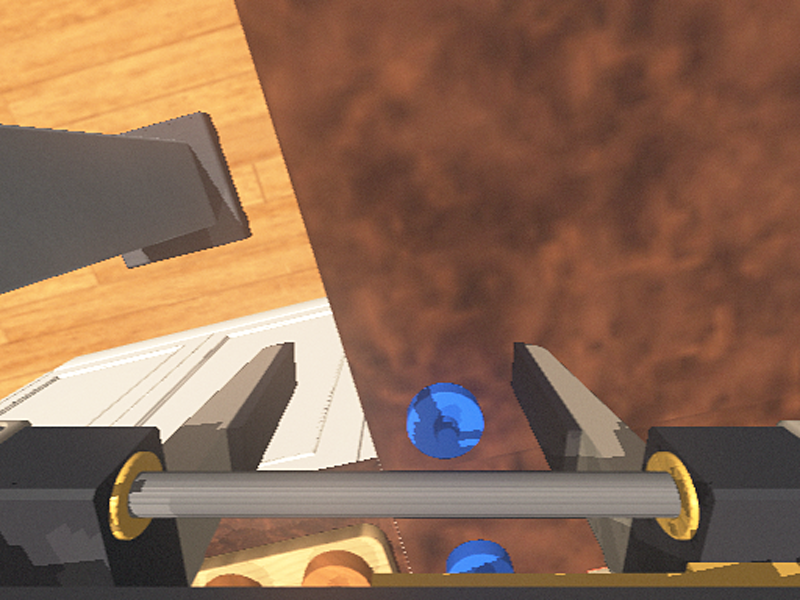

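Call:
{"fn": "step_arm", "kwargs": {"deltas": [{"dx": 0,"dy": 0,"dz": 0,"ax": 0,"ay": 0,"az": -0.122,"claw": 0.0919},{"dx": 0,"dy": 0,"dz": 0,"ax": 0,"ay": 0,"az": -0.122,"claw": 0.0919},{"dx": -0.05,"dy": -0.035,"dz": -0.01,"ax": 0,"ay": 0,"az": 0,"claw": 0.0919},{"dx": -0.05,"dy": -0.035,"dz": -0.01,"ax": 0,"ay": 0,"az": 0,"claw": 0.0919},{"dx": -0.05,"dy": -0.035,"dz": -0.01,"ax": 0,"ay": 0,"az": 0,"claw": 0.0919},{"dx": -0.05,"dy": -0.035,"dz": -0.01,"ax": 0,"ay": 0,"az": 0,"claw": 0.0919},{"dx": -0.05,"dy": -0.035,"dz": -0.01,"ax": 0,"ay": 0,"az": 0,"claw": 0.0919},{"dx": -0.05,"dy": -0.035,"dz": -0.01,"ax": 0,"ay": 0,"az": 0,"claw": 0.0919},{"dx": -0.05,"dy": -0.035,"dz": -0.01,"ax": 0,"ay": 0,"az": 0,"claw": 0.0919},{"dx": -0.05,"dy": -0.035,"dz": -0.01,"ax": 0,"ay": 0,"az": 0,"claw": 0.0919}]}}

```text
time_s: 1.45
tool_pos: [0.5586, 0.349, 0.2949]
ee_rot: [0.0, 1.0, 0.0, 0.0]
contact_force: [0.3, -0.0, -0.9]
opening: 0.092
finger_force: 0.0
```

Call:
{"fn": "step_arm", "kwargs": {"deltas": [{"dx": 0,"dy": 0,"dz": 0,"ax": 0,"ay": 0,"az": 0,"claw": 0.0919},{"dx": 0,"dy": 0,"dz": 0,"ax": 0,"ay": 0,"az": 0,"claw": 0.0919}]}}

```text
time_s: 1.7
tool_pos: [0.5567, 0.3506, 0.2941]
ee_rot: [0.0, 1.0, 0.0, -0.001]
contact_force: [0.1, -0.1, -0.5]
opening: 0.0917
finger_force: 0.0
```

Run:
```python
from h import *;import pickle
c=cam("wrist");pickle.dump(c,open("w1.pkl","wb"));cv2.imwrite("pics/w2.png",cv2.resize(c["color"],(800,600),interpolation=2));s=ctrl.read_state();print(np.round(s["ee_rot"],4),np.round(s["tool_pos"],4),s["time_s"])
```

```text
[-5.e-04  1.e+00  2.e-04 -7.e-04] [0.5559 0.3515 0.2941] 1.75
```

View pics/w2.png

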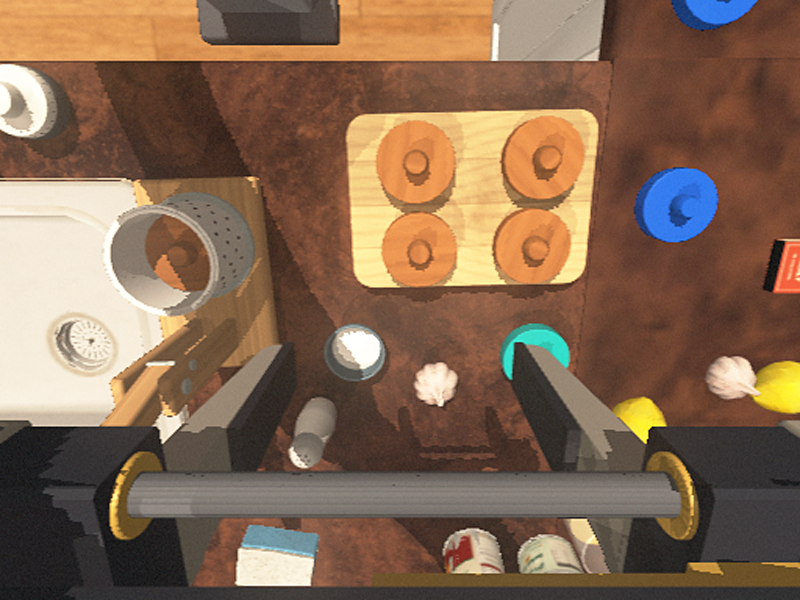

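The wrist view (800x600) shows the four brown disc bosses at (415,160), (548,158), (420,252) and (538,248). The mould mouth is at about (161,259), with the follower boss inside at about (182,252). The right edge of the base runs (262,180)–(277,355). The blue and turquoise discs are off the board.

Run:
```python
from h import *;import pickle
c=pickle.load(open("w1.pkl","rb"));k=.64
for p in[(415,160),(548,158),(420,252),(538,248)]: print("boss",np.round(onz(c,p[0]*k,p[1]*k,.058),4))
print("rim",np.round(onz(c,161*k,259*k,.1),4))
for z in(.06,.075,.09):print("foll",np.round(onz(c,182*k,252*k,z),4))
a,b=onz(c,262*k,180*k,.018),onz(c,277*k,355*k,.018);print(a,b,np.arctan2(*(b-a)[[1,0]]))
s=np.array(c["pose"]);print(np.round(s[:3,3],3))
# board corners
for p in[(350,112),(598,108),(352,287),(586,283)]:print("bd",np.round(onz(c,p[0]*k,p[1]*k,.022),3))
```

```text
boss [0.4739 0.3614 0.058 ]
boss [0.4722 0.4787 0.058 ]
boss [0.5564 0.3667 0.058 ]
boss [0.5526 0.477  0.058 ]
rim [0.554  0.1465 0.1   ]
foll [0.556  0.1447 0.06  ]
foll [0.553  0.1523 0.075 ]
foll [0.55 0.16 0.09]
[0.49255539 0.21226649 0.018     ] [0.67990573 0.21147623 0.018     ] -0.004218020982132753
[0.475 0.351 0.465]
bd [0.431 0.301 0.022]
bd [0.427 0.532 0.022]
bd [0.601 0.297 0.022]
bd [0.596 0.541 0.022]
```

Call:
{"fn": "step_arm", "kwargs": {"deltas": [{"dx": 0,"dy": 0.004,"dz": 0.048,"ax": 0,"ay": 0,"az": 0,"claw": 0.05},{"dx": 0,"dy": 0.004,"dz": 0.048,"ax": 0,"ay": 0,"az": 0,"claw": 0.05},{"dx": 0,"dy": 0.004,"dz": 0.048,"ax": 0,"ay": 0,"az": 0,"claw": 0.05},{"dx": 0,"dy": 0.003,"dz": 0.045,"ax": 0,"ay": 0,"az": 0,"claw": 0.05},{"dx": 0,"dy": 0,"dz": 0,"ax": 0,"ay": 0,"az": 0,"claw": 0.05},{"dx": 0,"dy": 0,"dz": 0,"ax": 0,"ay": 0,"az": 0,"claw": 0.05}]}}

```text
time_s: 2.5
tool_pos: [0.5575, 0.3667, 0.1073]
ee_rot: [-0.0, 1.0, 0.001, 0.001]
contact_force: [0.7, 1.3, 0.0]
opening: 0.05
finger_force: 0.0
```

Run:
```python
from h import *;import pickle
c=cam("wrist");pickle.dump(c,open("w2.pkl","wb"));cv2.imwrite("pics/w3.png",c["color"]);s=ctrl.read_state();print(np.round(s["ee_rot"],4),np.round(s["tool_pos"],4),s["time_s"])
print(proj(c,s["tool_pos"]))
for p in ([.556,.366,.058],[.473,.361,.058]): print(proj(c,p))
```

```text
[-1.0e-04  1.0e+00  1.2e-03  1.4e-03] [0.5581 0.3667 0.1081] 2.55
(np.float64(257.485125986718), np.float64(233.23729944288775))
(np.float64(256.67557925509584), np.float64(204.10170083706043))
(np.float64(249.94887072613298), np.float64(99.00625225176165))
```

View pics/w3.png

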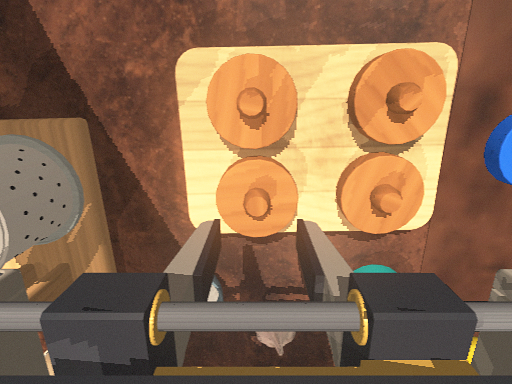

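Close view: bosses at (257,205) for the front-left disc below the gripper and (251,103) for the rear-left one. Both match the predicted pixels within about 4 px.

Run:
```python
from h import *;import pickle
a=pickle.load(open("w1.pkl","rb"));b=pickle.load(open("w2.pkl","rb"));k=.64
for p,q in[((420,252),(257,206)),((415,160),(251,103)),((548,158),(407,97)),((538,248),(387,201))]:
    x,r=tri([(a,p[0]*k,p[1]*k),(b,*q)]);print(np.round(x,4),np.round(r,4),np.round(onz(b,*q,.058),4))
```

```text
[0.5548 0.3664 0.0658] [0.0001 0.0001] [0.5577 0.3663 0.058 ]
[0.4749 0.3616 0.0543] [0.001 0.001] [0.4758 0.3618 0.058 ]
[0.4717 0.4806 0.052 ] [0.0004 0.0004] [0.4714 0.4775 0.058 ]
[0.555  0.4785 0.05  ] [0.0013 0.0013] [0.5532 0.4737 0.058 ]
```

Call:
{"fn": "step_arm", "kwargs": {"deltas": [{"dx": 0.001,"dy": 0,"dz": 0.03,"ax": 0,"ay": 0,"az": 0,"claw": 0.05},{"dx": 0,"dy": 0,"dz": 0.022,"ax": 0,"ay": 0,"az": 0,"claw": 0.05},{"dx": 0,"dy": 0,"dz": 0.01,"ax": 0,"ay": 0,"az": 0,"claw": 0.05},{"dx": 0,"dy": 0,"dz": 0,"ax": 0,"ay": 0,"az": 0,"claw": 0.01},{"dx": 0,"dy": 0,"dz": 0,"ax": 0,"ay": 0,"az": 0,"claw": 0.01},{"dx": 0,"dy": 0,"dz": 0,"ax": 0,"ay": 0,"az": 0,"claw": 0.01},{"dx": 0,"dy": 0,"dz": 0,"ax": 0,"ay": 0,"az": 0,"claw": 0.01}]}}

```text
time_s: 3.42
tool_pos: [0.5569, 0.3656, 0.0445]
ee_rot: [0.0, 1.0, 0.0, 0.001]
contact_force: [-0.0, 0.1, 2.2]
opening: 0.0219
finger_force: 30.0
```

Call:
{"fn": "step_arm", "kwargs": {"deltas": [{"dx": 0,"dy": 0,"dz": -0.02,"ax": 0,"ay": 0,"az": 0,"claw": 0.01},{"dx": 0,"dy": 0,"dz": -0.05,"ax": 0,"ay": 0,"az": 0,"claw": 0.01},{"dx": 0,"dy": 0,"dz": -0.05,"ax": 0,"ay": 0,"az": 0,"claw": 0.01},{"dx": 0,"dy": 0,"dz": -0.05,"ax": 0,"ay": 0,"az": 0,"claw": 0.01},{"dx": 0,"dy": 0,"dz": 0,"ax": 0,"ay": 0,"az": 0,"claw": 0.01}]}}

```text
time_s: 4.05
tool_pos: [0.5588, 0.3668, 0.2202]
ee_rot: [0.001, 1.0, 0.003, 0.004]
contact_force: [0.5, 0.5, -1.0]
opening: 0.0226
finger_force: 30.0
```

Run:
```python
from h import *;import pickle
c=cam("wrist");pickle.dump(c,open("w3.pkl","wb"))
d=cam("scene");s=cam("side")
o=np.zeros((384,800,3),np.uint8);o[:,:512]=c["color"]
o[:190,520:800]=cv2.resize(d["color"][130:265,160:359],(280,190));o[194:384,520:800]=cv2.resize(s["color"][150:285,190:389],(280,190))
cv2.imwrite("pics/w4.png",o);st=ctrl.read_state();print(st["tool_pos"],st["opening"],st["finger_force"]);print(proj(c,st["tool_pos"]))
```

```text
[0.55567597 0.36485585 0.21324664] 0.022437663761189566 29.99984529800713
(np.float64(254.65598683028554), np.float64(223.2205259990948))
```

View pics/w4.png

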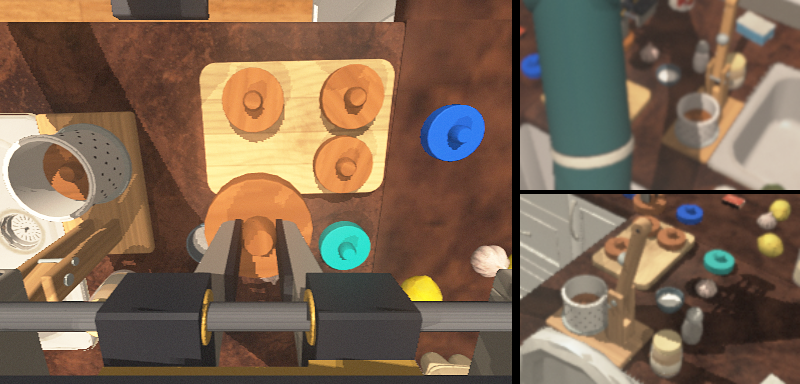

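The disc is held and looks level, with its edge at about u 205–312 in the wrist view. The other three discs are undisturbed and the mould is at (49,178). Next I'll move beside the mould for a settled look.

Call:
{"fn": "step_arm", "kwargs": {"deltas": [{"dx": 0,"dy": -0.025,"dz": 0,"ax": 0,"ay": 0,"az": 0,"claw": 0.01},{"dx": 0,"dy": -0.035,"dz": 0,"ax": 0,"ay": 0,"az": 0,"claw": 0.01},{"dx": 0,"dy": -0.035,"dz": 0,"ax": 0,"ay": 0,"az": 0,"claw": 0.01},{"dx": 0,"dy": -0.02,"dz": 0,"ax": 0,"ay": 0,"az": 0,"claw": 0.01},{"dx": 0,"dy": 0,"dz": 0,"ax": 0,"ay": 0,"az": 0,"claw": 0.01},{"dx": 0,"dy": 0,"dz": 0,"ax": 0,"ay": 0,"az": 0,"claw": 0.01},{"dx": 0,"dy": 0,"dz": 0,"ax": 0,"ay": 0,"az": 0,"claw": 0.01}]}}

```text
time_s: 5.08
tool_pos: [0.5559, 0.2519, 0.2134]
ee_rot: [-0.001, 1.0, 0.0, -0.0]
contact_force: [0.4, 0.3, -1.0]
opening: 0.0226
finger_force: 30.0
```

Run:
```python
from h import *;import pickle
c=cam("wrist");pickle.dump(c,open("w4.pkl","wb"))
st=ctrl.read_state();print(np.round(st["tool_pos"],4),np.round(st["ee_rot"],4),st["opening"]);print(proj(c,st["tool_pos"]))
im=c["color"][100:300,50:350]
cv2.imwrite("pics/w5.png",cv2.resize(im,None,fx=2.6,fy=2.6,interpolation=2))
```

```text
[0.5559 0.2517 0.2134] [-6.e-04  1.e+00  2.e-04 -1.e-04] 0.022447780773961094
(np.float64(257.2671627981389), np.float64(231.94543735682677))
```

View pics/w5.png

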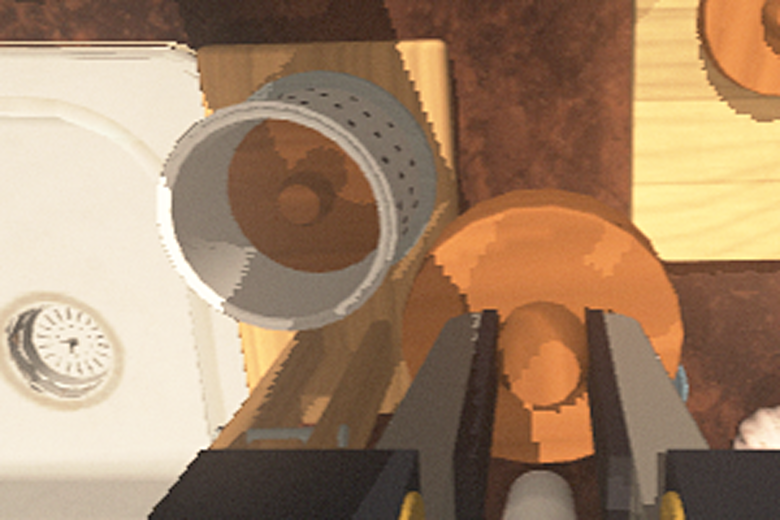

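The mould's outer rim spans crop (157–398, 100–330), and the follower boss top is at (298,203). The held disc's upper face spans (402–682, 208–462), with its boss top at (543,372). It sits level.

Run:
```python
from h import *;import pickle
c=pickle.load(open("w4.pkl","rb"));c1=pickle.load(open("w1.pkl","rb"));c3=pickle.load(open("w3.pkl","rb"))
P=lambda x,y:(x/2.6+50,y/2.6+100)
z=.2114
for n,p,zz in[("near",(542,208),z),("far",(542,462),z),("L",(402,335),z),("R",(682,335),z),("bosstop",(543,372),z+.016)]:print(n,np.round(onz(c,*P(*p),zz),4))
for n,p in[("rl",(157,215)),("rr",(398,215)),("rt",(278,100)),("rb",(278,330))]:print(n,np.round(onz(c,*P(*p),.1),4))
print(tri([(c1,161*.64,259*.64),(c,*P(278,215))]),tri([(c1,182*.64,252*.64),(c,*P(298,203))]))
for h in(.055,.06,.065,.07,.075,.08):print(h,np.round(onz(c,*P(298,203),h),4),np.round(onz(c1,182*.64,252*.64,h),4))
```

```text
near [0.5208 0.2524 0.2114]
far [0.5923 0.2526 0.2114]
L [0.5547 0.2165 0.2114]
R [0.5545 0.2885 0.2114]
bosstop [0.5567 0.2527 0.2274]
rl [0.5542 0.0978 0.1   ]
rr [0.554  0.1947 0.1   ]
rt [0.5082 0.1512 0.1   ]
rb [0.6045 0.1413 0.1   ]
(array([0.55396704, 0.14659251, 0.10024727]), [np.float64(4.2251118285824846e-05), np.float64(4.225111828570948e-05)]) (array([0.55952142, 0.13971731, 0.05244263]), [np.float64(0.002166434130148394), np.float64(0.002166434130148754)])
0.055 [0.5609 0.1396 0.055 ] [0.557  0.1421 0.055 ]
0.06 [0.5596 0.1413 0.06  ] [0.556  0.1447 0.06  ]
0.065 [0.5583 0.143  0.065 ] [0.555  0.1472 0.065 ]
0.07 [0.557  0.1447 0.07  ] [0.554  0.1498 0.07  ]
0.075 [0.5557 0.1464 0.075 ] [0.553  0.1523 0.075 ]
0.08 [0.5543 0.1482 0.08  ] [0.552  0.1549 0.08  ]
```

Call:
{"fn": "step_arm", "kwargs": {"deltas": [{"dx": 0.001,"dy": -0.03,"dz": 0,"ax": 0,"ay": 0,"az": 0,"claw": 0.01},{"dx": 0,"dy": -0.045,"dz": 0,"ax": 0,"ay": 0,"az": 0,"claw": 0.01},{"dx": 0,"dy": -0.031,"dz": 0,"ax": 0,"ay": 0,"az": 0,"claw": 0.01},{"dx": 0,"dy": 0,"dz": 0.02,"ax": 0,"ay": 0,"az": 0,"claw": 0.01},{"dx": 0,"dy": 0,"dz": 0.04,"ax": 0,"ay": 0,"az": 0,"claw": 0.01},{"dx": 0,"dy": 0,"dz": 0.018,"ax": 0,"ay": 0,"az": 0,"claw": 0.01},{"dx": 0,"dy": 0,"dz": 0,"ax": 0,"ay": 0,"az": 0,"claw": 0.01},{"dx": 0,"dy": 0,"dz": 0,"ax": 0,"ay": 0,"az": 0,"claw": 0.01}]}}

```text
time_s: 6.12
tool_pos: [0.5561, 0.1448, 0.1367]
ee_rot: [0.0, 1.0, 0.0, 0.001]
contact_force: [-0.2, -0.3, -0.7]
opening: 0.0228
finger_force: 30.0
```

Run:
```python
from h import *;import pickle
st=ctrl.read_state();print(np.round(st["tool_pos"],4),np.round(st["contact_force"],2))
c=cam("wrist");im=c["color"][100:300,130:400];cv2.imwrite("pics/w6.png",cv2.resize(im,None,fx=2.6,fy=2.6,interpolation=2));pickle.dump(c,open("w5.pkl","wb"))
```

```text
[0.5561 0.1448 0.1367] [-0.18 -0.32 -0.68]
```

View pics/w6.png

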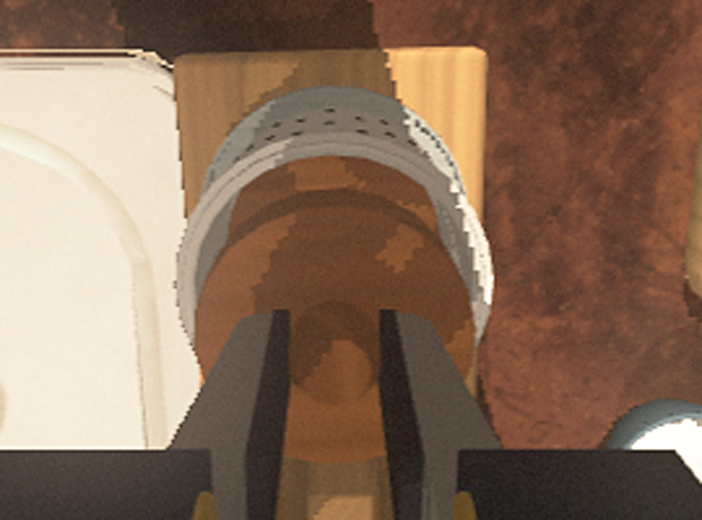

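The disc and the rim share the same centre column: rim 178–493, disc 196–475, both centred at crop u 335. The rim's near edge is at crop v≈135.

Run:
```python
from h import *;import pickle
c=pickle.load(open("w5.pkl","rb"));P=lambda x,y:(x/2.6+130,y/2.6+100)
print(np.round([onz(c,*P(335,135),.1),onz(c,*P(335,158),.1),onz(c,*P(178,280),.1),onz(c,*P(493,280),.1),onz(c,*P(196,330),.1347),onz(c,*P(475,330),.1347),onz(c,*P(335,205),.1347),onz(c,*P(335,460),.1347)],4))
```

```text
[[0.509  0.1457 0.1   ]
 [0.5156 0.1457 0.1   ]
 [0.553  0.0984 0.1   ]
 [0.5529 0.1934 0.1   ]
 [0.5534 0.11   0.1347]
 [0.5534 0.1816 0.1347]
 [0.5202 0.1456 0.1347]
 [0.592  0.1457 0.1347]]
```

Call:
{"fn": "step_arm", "kwargs": {"deltas": [{"dx": 0.001,"dy": 0.001,"dz": 0.01,"ax": 0,"ay": 0,"az": 0,"claw": 0.01},{"dx": 0,"dy": 0,"dz": 0.01,"ax": 0,"ay": 0,"az": 0,"claw": 0.01},{"dx": 0,"dy": 0,"dz": 0.01,"ax": 0,"ay": 0,"az": 0,"claw": 0.01},{"dx": 0,"dy": 0,"dz": 0.003,"ax": 0,"ay": 0,"az": 0,"claw": 0.01},{"dx": 0,"dy": 0,"dz": 0,"ax": 0,"ay": 0,"az": 0,"claw": 0.01}]}}

```text
time_s: 6.8
tool_pos: [0.554, 0.1452, 0.1022]
ee_rot: [0.0, 1.0, -0.0, -0.0]
contact_force: [0.3, 0.7, -0.5]
opening: 0.0225
finger_force: 30.0
```

Call:
{"fn": "step_arm", "kwargs": {"deltas": [{"dx": -0.001,"dy": 0,"dz": 0.005,"ax": 0,"ay": 0,"az": 0,"claw": 0.01},{"dx": 0,"dy": 0,"dz": 0.004,"ax": 0,"ay": 0,"az": 0,"claw": 0.01},{"dx": 0,"dy": 0,"dz": 0.004,"ax": 0,"ay": 0,"az": 0,"claw": 0.01},{"dx": 0,"dy": 0,"dz": 0,"ax": 0,"ay": 0,"az": 0,"claw": 0.01}]}}

```text
time_s: 7.3
tool_pos: [0.5549, 0.1452, 0.0892]
ee_rot: [0.0, 1.0, -0.0, -0.0]
contact_force: [0.7, -0.2, -0.9]
opening: 0.0222
finger_force: 30.0
```

Call:
{"fn": "step_arm", "kwargs": {"deltas": [{"dx": 0,"dy": 0,"dz": 0.004,"ax": 0,"ay": 0,"az": 0,"claw": 0.01},{"dx": 0,"dy": 0,"dz": 0.003,"ax": 0,"ay": 0,"az": 0,"claw": 0.01},{"dx": 0,"dy": 0,"dz": 0,"ax": 0,"ay": 0,"az": 0,"claw": 0.01}]}}

```text
time_s: 7.68
tool_pos: [0.555, 0.1452, 0.0823]
ee_rot: [0.0, 1.0, -0.0, -0.0]
contact_force: [0.3, -0.3, -0.6]
opening: 0.0222
finger_force: 30.0
```

Call:
{"fn": "step_arm", "kwargs": {"deltas": [{"dx": 0,"dy": 0,"dz": 0.003,"ax": 0,"ay": 0,"az": 0,"claw": 0.01},{"dx": 0,"dy": 0,"dz": 0.002,"ax": 0,"ay": 0,"az": 0,"claw": 0.01},{"dx": 0,"dy": 0,"dz": 0,"ax": 0,"ay": 0,"az": 0,"claw": 0.01}]}}

```text
time_s: 8.05
tool_pos: [0.5551, 0.1452, 0.0775]
ee_rot: [0.0, 1.0, -0.0, -0.0]
contact_force: [-0.2, -0.2, -0.8]
opening: 0.0226
finger_force: 30.0
```

Call:
{"fn": "step_arm", "kwargs": {"deltas": [{"dx": 0,"dy": 0,"dz": 0.002,"ax": 0,"ay": 0,"az": 0,"claw": 0.01},{"dx": 0,"dy": 0,"dz": 0.002,"ax": 0,"ay": 0,"az": 0,"claw": 0.01},{"dx": 0,"dy": 0,"dz": 0,"ax": 0,"ay": 0,"az": 0,"claw": 0.01}]}}

```text
time_s: 8.43
tool_pos: [0.5554, 0.1453, 0.077]
ee_rot: [0.001, 1.0, 0.0, 0.0]
contact_force: [-9.4, -2.9, 25.6]
opening: 0.0223
finger_force: 30.0
```

Call:
{"fn": "step_arm", "kwargs": {"deltas": [{"dx": 0,"dy": 0,"dz": 0.002,"ax": 0,"ay": 0,"az": 0,"claw": 0.01},{"dx": 0,"dy": 0,"dz": 0.001,"ax": 0,"ay": 0,"az": 0,"claw": 0.01},{"dx": 0,"dy": 0,"dz": 0,"ax": 0,"ay": 0,"az": 0,"claw": 0.01}]}}

```text
time_s: 8.8
tool_pos: [0.5557, 0.1454, 0.0766]
ee_rot: [0.001, 1.0, 0.001, 0.0]
contact_force: [-15.1, -4.0, 44.0]
opening: 0.022
finger_force: 30.0
```

Call:
{"fn": "step_arm", "kwargs": {"deltas": [{"dx": 0,"dy": 0,"dz": -0.004,"ax": 0,"ay": 0,"az": 0,"claw": 0.01},{"dx": 0.002,"dy": -0.001,"dz": 0,"ax": 0,"ay": 0,"az": 0,"claw": 0.01},{"dx": 0,"dy": 0,"dz": 0.002,"ax": 0,"ay": 0,"az": 0,"claw": 0.01},{"dx": 0,"dy": 0,"dz": 0.001,"ax": 0,"ay": 0,"az": 0,"claw": 0.01},{"dx": 0,"dy": 0,"dz": 0,"ax": 0,"ay": 0,"az": 0,"claw": 0.01}]}}

```text
time_s: 9.43
tool_pos: [0.5559, 0.1455, 0.0767]
ee_rot: [0.0, 1.0, 0.001, 0.003]
contact_force: [-7.4, -1.4, 33.8]
opening: 0.0226
finger_force: 30.0
```

Call:
{"fn": "step_arm", "kwargs": {"deltas": [{"dx": 0,"dy": 0,"dz": 0.001,"ax": 0,"ay": 0,"az": 0,"claw": 0.01},{"dx": 0,"dy": 0,"dz": 0,"ax": 0,"ay": 0,"az": 0,"claw": 0.01},{"dx": 0,"dy": 0,"dz": 0,"ax": 0,"ay": 0,"az": 0,"claw": 0.01}]}}

```text
time_s: 9.8
tool_pos: [0.556, 0.1455, 0.0766]
ee_rot: [0.0, 1.0, 0.002, 0.003]
contact_force: [-10.1, -2.3, 40.3]
opening: 0.0218
finger_force: 30.0
```

Call:
{"fn": "step_arm", "kwargs": {"deltas": [{"dx": 0,"dy": 0,"dz": -0.004,"ax": 0,"ay": 0,"az": 0,"claw": 0.01},{"dx": 0,"dy": 0,"dz": 0,"ax": 0,"ay": 0,"az": 0,"claw": 0.01},{"dx": 0,"dy": 0,"dz": 0,"ax": 0,"ay": 0,"az": 0,"claw": 0.01}]}}

```text
time_s: 10.18
tool_pos: [0.5551, 0.1452, 0.0768]
ee_rot: [0.0, 1.0, 0.001, 0.002]
contact_force: [-2.9, -0.7, 17.5]
opening: 0.0228
finger_force: 30.0
```

Call:
{"fn": "step_arm", "kwargs": {"deltas": [{"dx": 0.002,"dy": 0,"dz": 0,"ax": 0,"ay": 0,"az": 0,"claw": 0.01},{"dx": 0.002,"dy": 0,"dz": 0,"ax": 0,"ay": 0,"az": 0,"claw": 0.01},{"dx": 0,"dy": 0,"dz": 0,"ax": 0,"ay": 0,"az": 0,"claw": 0.01},{"dx": 0,"dy": 0,"dz": 0,"ax": 0,"ay": 0,"az": 0,"claw": 0.01}]}}

```text
time_s: 10.68
tool_pos: [0.5539, 0.1451, 0.0769]
ee_rot: [0.001, 1.0, 0.001, 0.005]
contact_force: [5.3, 0.4, 10.5]
opening: 0.0219
finger_force: 30.0
```

Call:
{"fn": "step_arm", "kwargs": {"deltas": [{"dx": -0.003,"dy": 0,"dz": -0.001,"ax": 0,"ay": 0,"az": 0,"claw": 0.01},{"dx": 0,"dy": 0,"dz": 0,"ax": 0,"ay": 0,"az": 0,"claw": 0.036},{"dx": 0,"dy": 0,"dz": 0,"ax": 0,"ay": 0,"az": 0,"claw": 0.036},{"dx": 0,"dy": 0,"dz": -0.005,"ax": 0,"ay": 0,"az": 0,"claw": 0.036},{"dx": 0,"dy": 0,"dz": -0.02,"ax": 0,"ay": 0,"az": 0,"claw": 0.036},{"dx": 0,"dy": 0,"dz": -0.04,"ax": 0,"ay": 0,"az": 0,"claw": 0.036},{"dx": 0,"dy": 0,"dz": -0.05,"ax": 0,"ay": 0,"az": 0,"claw": 0.036},{"dx": 0,"dy": 0,"dz": 0,"ax": 0,"ay": 0,"az": 0,"claw": 0.036},{"dx": 0,"dy": 0,"dz": 0,"ax": 0,"ay": 0,"az": 0,"claw": 0.036}]}}

```text
time_s: 11.8
tool_pos: [0.5515, 0.1441, 0.1901]
ee_rot: [0.0, 1.0, -0.0, -0.0]
contact_force: [0.4, -0.8, -0.0]
opening: 0.0361
finger_force: 0.0
```

Run:
```python
from h import *;import pickle
st=ctrl.read_state();print(np.round(st["tool_pos"],4),np.round(st["ee_rot"],4),np.round(st["contact_force"],2))
c=cam("wrist");pickle.dump(c,open("w6.pkl","wb"))
print([np.round(proj(c,p)).tolist() for p in([.555,.146,.0945],[.555,.146,.1],[.52,.146,.0745],[.555,.12,.0745],[.535,.146,.0745],[.475,.1,.018])])
for v in range(150,232,4):print(v,[c["color"][v,u].tolist() for u in(220,240,258,275,295)])
```

```text
[0.5515 0.1441 0.1901] [ 4.e-04  1.e+00 -1.e-04 -4.e-04] [ 0.44 -0.85 -0.05]
[[260.0, 193.0], [260.0, 195.0], [260.0, 154.0], [235.0, 187.0], [260.0, 169.0], [220.0, 108.0]]
150 [[83, 123, 165], [149, 164, 184], [151, 169, 185], [154, 175, 193], [103, 170, 232]]
154 [[103, 133, 166], [149, 170, 187], [47, 82, 132], [149, 168, 184], [146, 165, 169]]
158 [[119, 131, 142], [42, 63, 99], [50, 86, 134], [54, 86, 128], [190, 212, 222]]
162 [[114, 124, 131], [56, 91, 140], [54, 87, 131], [52, 87, 137], [240, 252, 255]]
166 [[157, 178, 194], [60, 89, 137], [57, 92, 140], [60, 91, 141], [149, 171, 190]]
170 [[153, 171, 189], [59, 88, 137], [51, 89, 140], [51, 79, 123], [150, 170, 188]]
174 [[151, 172, 187], [56, 86, 134], [49, 71, 108], [51, 81, 122], [105, 116, 133]]
178 [[101, 117, 130], [61, 87, 135], [34, 62, 93], [51, 77, 119], [95, 110, 124]]
182 [[102, 118, 130], [59, 91, 137], [47, 68, 99], [52, 80, 122], [96, 109, 120]]
186 [[105, 118, 130], [56, 87, 134], [52, 79, 123], [57, 88, 140], [99, 111, 125]]
190 [[106, 119, 134], [57, 91, 140], [56, 84, 126], [56, 90, 137], [95, 109, 124]]
194 [[104, 117, 132], [58, 79, 114], [52, 83, 124], [52, 82, 128], [91, 104, 119]]
198 [[105, 118, 129], [52, 73, 104], [47, 77, 119], [48, 80, 126], [97, 111, 125]]
202 [[105, 117, 129], [55, 76, 110], [53, 84, 132], [52, 82, 132], [95, 110, 122]]
206 [[101, 117, 129], [60, 82, 117], [49, 72, 109], [60, 89, 137], [96, 111, 124]]
210 [[102, 115, 126], [55, 77, 109], [46, 69, 106], [46, 71, 101], [99, 115, 124]]
214 [[140, 157, 174], [100, 115, 129], [51, 71, 105], [35, 63, 101], [102, 112, 127]]
218 [[164, 185, 204], [105, 118, 131], [43, 65, 103], [102, 115, 127], [151, 170, 185]]
222 [[78, 92, 103], [101, 112, 128], [102, 112, 126], [100, 110, 125], [68, 77, 91]]
226 [[84, 95, 109], [106, 119, 132], [104, 116, 127], [98, 111, 124], [65, 73, 88]]
230 [[78, 88, 102], [104, 118, 130], [102, 116, 126], [101, 111, 123], [51, 60, 69]]
```

```bash
cat > m.py <<'E'
from h import *;import pickle,sys
# fit the brown disc face seen inside the mould
def face(c,uc,vc,r=60):
    im=c["color"].astype(int);m=((im[...,2]-im[...,0])>35)&(im[...,2]/(im[...,0]+1.)>1.75)
    k=np.zeros(m.shape,np.uint8);cv2.circle(k,(int(uc),int(vc)),r,1,-1)
    m=(m*k).astype(np.uint8);m=cv2.morphologyEx(m,cv2.MORPH_OPEN,np.ones((3,3)))
    n,l,s,ce=cv2.connectedComponentsWithStats(m);i=l[int(vc)-10,int(uc)]
    cs,_=cv2.findContours((l==i).astype(np.uint8),0,1);C=max(cs,key=cv2.contourArea)
    return C[:,0,:].astype(float),s[i]
E
python3 - <<'E'
from m import *
c=pickle.load(open("w6.pkl","rb"));C,s=face(c,258,190);print(s)
from scipy.optimize import least_squares
h=cv2.convexHull(C.astype(np.float32))[:,0]
for z in(.065,.07,.0745,.08):
    p=np.array([onz(c,u,v,z)[:2] for u,v in h]);(cx,cy),r=cv2.minEnclosingCircle(p.astype(np.float32))
    f=least_squares(lambda q:np.hypot(*(p-q[:2]).T)-q[2],[cx,cy,r],loss="soft_l1",f_scale=.001);print(z,np.round(f.x,4),np.round(f.fun.std(),4))
E
```

```text
[ 225  154   69   65 3567]
0.065 [0.5571 0.1454 0.0375] 0.0007
0.07 [0.5556 0.1454 0.0369] 0.0007
0.0745 [0.5542 0.1454 0.0363] 0.0007
0.08 [0.5526 0.1454 0.0356] 0.0007
```

Call:
{"fn": "step_arm", "kwargs": {"deltas": [{"dx": 0.01,"dy": 0.03,"dz": 0,"ax": 0,"ay": 0,"az": 0,"claw": 0.05},{"dx": 0.017,"dy": 0.05,"dz": 0,"ax": 0,"ay": 0,"az": 0,"claw": 0.05},{"dx": 0.017,"dy": 0.05,"dz": 0,"ax": 0,"ay": 0,"az": 0,"claw": 0.05},{"dx": 0.017,"dy": 0.05,"dz": 0,"ax": 0,"ay": 0,"az": 0,"claw": 0.05},{"dx": 0.016,"dy": 0.037,"dz": 0.02,"ax": 0,"ay": 0,"az": 0,"claw": 0.05},{"dx": 0,"dy": 0,"dz": 0.04,"ax": 0,"ay": 0,"az": 0,"claw": 0.05},{"dx": 0,"dy": 0,"dz": 0.03,"ax": 0,"ay": 0,"az": 0,"claw": 0.05},{"dx": 0,"dy": 0,"dz": 0,"ax": 0,"ay": 0,"az": 0,"claw": 0.05},{"dx": 0,"dy": 0,"dz": 0,"ax": 0,"ay": 0,"az": 0,"claw": 0.05}]}}

```text
time_s: 12.98
tool_pos: [0.4756, 0.3613, 0.1008]
ee_rot: [0.001, 1.0, -0.0, -0.0]
contact_force: [0.8, -0.5, -0.2]
opening: 0.05
finger_force: 0.0
```

```bash
cat >> m.py <<'E'
from scipy.optimize import least_squares
def circ(c,C,z):
    h=cv2.convexHull(C.astype(np.float32))[:,0];p=np.array([onz(c,u,v,z)[:2] for u,v in h])
    f=least_squares(lambda q:np.hypot(*(p-q[:2]).T)-q[2],[*p.mean(0),.037],loss="soft_l1",f_scale=.001);return np.round(f.x,4),np.round(f.fun.std(),4)
def look(p,tag,r=70):
    st=ctrl.read_state();print(np.round(st["tool_pos"],4));c=cam("wrist");pickle.dump(c,open(tag+".pkl","wb"))
    u,v=proj(c,p);print(u,v);C,s=face(c,u,v,r);print(s,circ(c,C,p[2]))
E
python3 -c "
from m import *
look([.4745,.3615,.042],'w7')"
```

```text
[0.4756 0.3613 0.1008]
257.91240284062934 200.819952609329
[ 210  155  101  115 7558] (array([0.4891, 0.3693, 0.0552]), np.float64(0.0043))
```

Run:
```python
from m import *
c=pickle.load(open("w7.pkl","rb"));im=c["color"].astype(int)
rt=im[...,2]/(im[...,0]+1.);gr=im[...,2]/(im[...,1]+1.)
for v in range(130,250,8):print(v,[(round(rt[v,u],1),round(gr[v,u],1)) for u in range(200,320,10)])
```

```text
130 [(np.float64(2.0), np.float64(1.5)), (np.float64(2.0), np.float64(1.5)), (np.float64(2.2), np.float64(1.6)), (np.float64(1.9), np.float64(1.5)), (np.float64(1.9), np.float64(1.5)), (np.float64(2.1), np.float64(1.5)), (np.float64(1.8), np.float64(1.4)), (np.float64(2.0), np.float64(1.5)), (np.float64(1.9), np.float64(1.4)), (np.float64(1.9), np.float64(1.4)), (np.float64(1.9), np.float64(1.4)), (np.float64(1.9), np.float64(1.5))]
138 [(np.float64(2.2), np.float64(1.6)), (np.float64(2.0), np.float64(1.5)), (np.float64(2.0), np.float64(1.4)), (np.float64(2.0), np.float64(1.5)), (np.float64(2.0), np.float64(1.5)), (np.float64(2.0), np.float64(1.5)), (np.float64(1.9), np.float64(1.5)), (np.float64(2.0), np.float64(1.5)), (np.float64(1.8), np.float64(1.4)), (np.float64(1.9), np.float64(1.4)), (np.float64(1.9), np.float64(1.4)), (np.float64(1.9), np.float64(1.5))]
146 [(np.float64(2.2), np.float64(1.6)), (np.float64(2.0), np.float64(1.3)), (np.float64(2.0), np.float64(1.3)), (np.float64(2.0), np.float64(1.3)), (np.float64(1.9), np.float64(1.3)), (np.float64(2.0), np.float64(1.3)), (np.f
[... 4754 characters left out ...]
at64(1.5)), (np.float64(2.6), np.float64(1.4)), (np.float64(2.5), np.float64(1.4)), (np.float64(2.7), np.float64(1.4)), (np.float64(2.7), np.float64(1.5)), (np.float64(1.6), np.float64(1.1)), (np.float64(2.2), np.float64(1.5)), (np.float64(1.4), np.float64(1.2))]
242 [(np.float64(1.4), np.float64(1.2)), (np.float64(1.7), np.float64(1.4)), (np.float64(2.1), np.float64(1.4)), (np.float64(1.5), np.float64(1.0)), (np.float64(2.1), np.float64(1.3)), (np.float64(1.5), np.float64(1.0)), (np.float64(2.0), np.float64(1.3)), (np.float64(2.1), np.float64(1.4)), (np.float64(1.5), np.float64(1.0)), (np.float64(1.6), np.float64(1.1)), (np.float64(2.1), np.float64(1.4)), (np.float64(1.9), np.float64(1.4))]
```

```bash
sed -i 's/>1.75)/>TH)/; s/^def face/TH=1.75\ndef face/' m.py
python3 - <<'E'
import m;from m import *
m.TH=2.25;c=pickle.load(open("w7.pkl","rb"))
p=[.4745,.3615,.042];C,s=m.face(c,258,201,70);print(s,circ(c,C,.042),circ(c,C,.032))
E
```

```text
[ 217  157   84   84 5531] (array([0.4743, 0.3619, 0.0372]), np.float64(0.0008)) (array([0.4778, 0.362 , 0.0388]), np.float64(0.0008))
```

Call:
{"fn": "step_arm", "kwargs": {"deltas": [{"dx": 0.001,"dy": 0,"dz": 0.028,"ax": 0,"ay": 0,"az": 0,"claw": 0.05},{"dx": 0,"dy": 0,"dz": 0.02,"ax": 0,"ay": 0,"az": 0,"claw": 0.05},{"dx": 0,"dy": 0,"dz": 0.008,"ax": 0,"ay": 0,"az": 0,"claw": 0.05},{"dx": 0,"dy": 0,"dz": 0,"ax": 0,"ay": 0,"az": 0,"claw": 0.01},{"dx": 0,"dy": 0,"dz": 0,"ax": 0,"ay": 0,"az": 0,"claw": 0.01},{"dx": 0,"dy": 0,"dz": 0,"ax": 0,"ay": 0,"az": 0,"claw": 0.01},{"dx": 0,"dy": 0,"dz": 0,"ax": 0,"ay": 0,"az": 0,"claw": 0.01}]}}

```text
time_s: 13.9
tool_pos: [0.4748, 0.3617, 0.0453]
ee_rot: [0.0, 1.0, 0.0, 0.001]
contact_force: [0.4, 0.2, 2.7]
opening: 0.0224
finger_force: 30.0
```

Call:
{"fn": "step_arm", "kwargs": {"deltas": [{"dx": 0,"dy": 0,"dz": -0.02,"ax": 0,"ay": 0,"az": 0,"claw": 0.01},{"dx": 0,"dy": 0,"dz": -0.05,"ax": 0,"ay": 0,"az": 0,"claw": 0.01},{"dx": -0.01,"dy": -0.025,"dz": -0.04,"ax": 0,"ay": 0,"az": 0,"claw": 0.01},{"dx": -0.02,"dy": -0.05,"dz": 0,"ax": 0,"ay": 0,"az": 0,"claw": 0.01},{"dx": -0.02,"dy": -0.05,"dz": 0,"ax": 0,"ay": 0,"az": 0,"claw": 0.01},{"dx": -0.02,"dy": -0.05,"dz": 0,"ax": 0,"ay": 0,"az": 0,"claw": 0.01},{"dx": -0.01,"dy": -0.04,"dz": 0,"ax": 0,"ay": 0,"az": 0,"claw": 0.01},{"dx": 0,"dy": 0,"dz": 0,"ax": 0,"ay": 0,"az": 0,"claw": 0.01},{"dx": 0,"dy": 0,"dz": 0,"ax": 0,"ay": 0,"az": 0,"claw": 0.01}]}}

```text
time_s: 15.02
tool_pos: [0.5541, 0.1472, 0.1555]
ee_rot: [0.0, 1.0, 0.001, 0.0]
contact_force: [0.1, 0.0, -0.6]
opening: 0.0221
finger_force: 30.0
```

```bash
cat > held.py <<'E'
import m;from m import *
m.TH=2.0
st=ctrl.read_state();t=st["tool_pos"];print(np.round(t,4));c=cam("wrist");pickle.dump(c,open("wh.pkl","wb"))
# held disc: left/right extent near tcp row and boss; near edge of top face by column profile
im=c["color"].astype(int);rt=im[...,2]/(im[...,0]+1.)
u,v=proj(c,[t[0],t[1],t[2]-.003]);print(u,v)
for du in(-25,0,25):
    col=im[120:260,int(u)+du].sum(1);print(du,col.tolist())
row=int(v)-8;print("row",row,np.flatnonzero(np.abs(np.diff(rt[row]))>.4).tolist())
E
python3 held.py
```

```text
[0.5541 0.1472 0.1555]
257.5539506087136 229.90230776340948
-25 [164, 266, 271, 278, 307, 328, 346, 357, 352, 354, 350, 338, 336, 346, 357, 280, 286, 287, 279, 378, 399, 382, 390, 315, 320, 325, 336, 325, 330, 342, 343, 306, 196, 343, 461, 509, 511, 478, 410, 504, 497, 512, 518, 238, 236, 270, 290, 298, 291, 301, 293, 294, 283, 298, 282, 277, 294, 286, 292, 228, 216, 215, 221, 222, 216, 231, 270, 281, 274, 282, 276, 267, 279, 275, 282, 275, 279, 277, 279, 281, 281, 227, 225, 229, 250, 236, 226, 233, 229, 226, 223, 233, 233, 231, 242, 231, 232, 245, 233, 224, 240, 247, 255, 255, 246, 251, 240, 259, 251, 237, 239, 217, 237, 217, 193, 170, 154, 166, 143, 151, 150, 152, 157, 143, 144, 147, 146, 149, 142, 150, 155, 136, 137, 148, 155, 119, 144, 139, 135, 134]
0 [253, 252, 265, 265, 278, 277, 274, 268, 281, 275, 274, 272, 283, 292, 332, 324, 314, 323, 322, 312, 316, 349, 343, 338, 335, 347, 350, 336, 339, 335, 395, 385, 399, 367, 412, 404, 389, 373, 254, 249, 257, 260, 255, 290, 276, 267, 265, 267, 268, 275, 278, 279, 216, 203, 197, 207, 196, 211, 197, 214, 225, 228, 219, 209, 220, 234, 21
[... 427 characters left out ...]
558, 548, 560, 554, 558, 547, 553, 557, 557, 544, 547, 657, 361, 287, 655, 633, 611, 642, 650, 497, 415, 305, 299, 342, 342, 370, 391, 392, 379, 381, 396, 399, 396, 387, 302, 213, 220, 218, 227, 230, 231, 225, 227, 228, 241, 237, 208, 203, 209, 217, 205, 207, 195, 198, 220, 216, 231, 271, 254, 265, 267, 253, 247, 260, 261, 265, 248, 251, 255, 254, 249, 256, 259, 252, 198, 202, 196, 214, 199, 201, 203, 199, 184, 208, 203, 207, 190, 196, 178, 188, 193, 173, 168, 151, 136, 123, 112, 98, 102, 111, 95, 114, 113, 104, 112, 105, 99, 109, 107, 111, 106, 110, 104, 103, 98, 90, 115, 99, 88, 94, 93, 89, 104, 102, 106, 78, 91, 102, 63]
row 221 [205, 240, 241, 253, 256, 259, 269, 270, 275, 280, 290, 298]
```

Call:
{"fn": "step_arm", "kwargs": {"deltas": [{"dx": -0.001,"dy": -0.0015,"dz": 0.015,"ax": 0,"ay": 0,"az": 0,"claw": 0.01},{"dx": 0,"dy": 0,"dz": 0.015,"ax": 0,"ay": 0,"az": 0,"claw": 0.01},{"dx": 0,"dy": 0,"dz": 0.005,"ax": 0,"ay": 0,"az": 0,"claw": 0.01},{"dx": 0,"dy": 0,"dz": 0.005,"ax": 0,"ay": 0,"az": 0,"claw": 0.01},{"dx": 0,"dy": 0,"dz": 0,"ax": 0,"ay": 0,"az": 0,"claw": 0.01}]}}

```text
time_s: 15.7
tool_pos: [0.555, 0.1448, 0.1142]
ee_rot: [0.0, 1.0, -0.0, -0.0]
contact_force: [0.6, 0.5, -0.1]
opening: 0.0219
finger_force: 30.0
```

Call:
{"fn": "step_arm", "kwargs": {"deltas": [{"dx": 0,"dy": 0,"dz": 0.005,"ax": 0,"ay": 0,"az": 0,"claw": 0.01},{"dx": 0,"dy": 0,"dz": 0.004,"ax": 0,"ay": 0,"az": 0,"claw": 0.01},{"dx": 0,"dy": 0,"dz": 0.004,"ax": 0,"ay": 0,"az": 0,"claw": 0.01},{"dx": 0,"dy": 0,"dz": 0,"ax": 0,"ay": 0,"az": 0,"claw": 0.01}]}}

```text
time_s: 16.2
tool_pos: [0.5549, 0.1447, 0.1012]
ee_rot: [0.0, 1.0, -0.0, -0.0]
contact_force: [0.0, -0.5, -0.8]
opening: 0.022
finger_force: 30.0
```

Already past the boss top with no contact, so the disc is nesting. Continue to seat.

Call:
{"fn": "step_arm", "kwargs": {"deltas": [{"dx": 0,"dy": 0,"dz": 0.002,"ax": 0,"ay": 0,"az": 0,"claw": 0.01},{"dx": 0,"dy": 0,"dz": 0.002,"ax": 0,"ay": 0,"az": 0,"claw": 0.01},{"dx": 0,"dy": 0,"dz": 0,"ax": 0,"ay": 0,"az": 0,"claw": 0.01}]}}

```text
time_s: 16.58
tool_pos: [0.5553, 0.1448, 0.0981]
ee_rot: [0.0, 1.0, 0.0, 0.0]
contact_force: [-1.6, -0.9, 4.2]
opening: 0.0222
finger_force: 30.0
```

Call:
{"fn": "step_arm", "kwargs": {"deltas": [{"dx": 0,"dy": 0,"dz": 0.001,"ax": 0,"ay": 0,"az": 0,"claw": 0.01},{"dx": 0,"dy": 0,"dz": 0,"ax": 0,"ay": 0,"az": 0,"claw": 0.01}]}}

```text
time_s: 16.82
tool_pos: [0.5554, 0.1448, 0.0981]
ee_rot: [0.0, 1.0, 0.0, 0.0]
contact_force: [-3.9, -1.3, 10.8]
opening: 0.0224
finger_force: 30.0
```

Call:
{"fn": "step_arm", "kwargs": {"deltas": [{"dx": 0,"dy": 0,"dz": -0.001,"ax": 0,"ay": 0,"az": 0,"claw": 0.038},{"dx": 0,"dy": 0,"dz": 0,"ax": 0,"ay": 0,"az": 0,"claw": 0.038},{"dx": 0,"dy": 0,"dz": -0.005,"ax": 0,"ay": 0,"az": 0,"claw": 0.038},{"dx": 0,"dy": 0,"dz": -0.02,"ax": 0,"ay": 0,"az": 0,"claw": 0.038},{"dx": 0,"dy": 0,"dz": -0.04,"ax": 0,"ay": 0,"az": 0,"claw": 0.038},{"dx": 0,"dy": 0,"dz": -0.03,"ax": 0,"ay": 0,"az": 0,"claw": 0.038},{"dx": 0,"dy": 0,"dz": 0,"ax": 0,"ay": 0,"az": 0,"claw": 0.05},{"dx": 0,"dy": 0,"dz": 0,"ax": 0,"ay": 0,"az": 0,"claw": 0.05}]}}

```text
time_s: 17.82
tool_pos: [0.5546, 0.1447, 0.1919]
ee_rot: [0.0, 1.0, -0.0, -0.0]
contact_force: [-0.3, 0.4, 0.2]
opening: 0.0502
finger_force: 0.0
```

```bash
python3 -c "
import m
from m import *
m.TH=1.75
look([.555,.1454,.0948],'w8',60)"
```

```text
[0.5546 0.1447 0.1919]
258.48912378154006 189.51247222645213
[ 222  150   73   75 4315] (array([0.5535, 0.1452, 0.0378]), np.float64(0.0009))
```

Call:
{"fn": "step_arm", "kwargs": {"deltas": [{"dx": 0,"dy": 0.03,"dz": 0,"ax": 0,"ay": 0,"az": 0,"claw": 0.05},{"dx": 0,"dy": 0.055,"dz": 0,"ax": 0,"ay": 0,"az": 0,"claw": 0.05},{"dx": 0,"dy": 0.055,"dz": 0,"ax": 0,"ay": 0,"az": 0,"claw": 0.05},{"dx": 0,"dy": 0.055,"dz": 0,"ax": 0,"ay": 0,"az": 0,"claw": 0.05},{"dx": 0,"dy": 0.055,"dz": 0,"ax": 0,"ay": 0,"az": 0,"claw": 0.05},{"dx": 0,"dy": 0.055,"dz": 0.02,"ax": 0,"ay": 0,"az": 0,"claw": 0.05},{"dx": 0,"dy": 0.027,"dz": 0.04,"ax": 0,"ay": 0,"az": 0,"claw": 0.05},{"dx": 0,"dy": 0,"dz": 0.03,"ax": 0,"ay": 0,"az": 0,"claw": 0.05},{"dx": 0,"dy": 0,"dz": 0,"ax": 0,"ay": 0,"az": 0,"claw": 0.05},{"dx": 0,"dy": 0,"dz": 0,"ax": 0,"ay": 0,"az": 0,"claw": 0.05}]}}

```text
time_s: 19.12
tool_pos: [0.5561, 0.4764, 0.1031]
ee_rot: [0.001, 1.0, -0.0, 0.0]
contact_force: [0.0, -0.4, 0.9]
opening: 0.0501
finger_force: 0.0
```

```bash
python3 -c "
import m
from m import *
m.TH=2.25
look([.554,.477,.042],'w9')"
```

```text
[0.5561 0.4764 0.1031]
258.36961337785846 198.82511294889454
[ 217  154   84   84 5466] (array([0.5528, 0.4769, 0.0372]), np.float64(0.0007))
```

Call:
{"fn": "step_arm", "kwargs": {"deltas": [{"dx": 0.003,"dy": 0.0005,"dz": 0.028,"ax": 0,"ay": 0,"az": 0,"claw": 0.05},{"dx": 0,"dy": 0,"dz": 0.022,"ax": 0,"ay": 0,"az": 0,"claw": 0.05},{"dx": 0,"dy": 0,"dz": 0.008,"ax": 0,"ay": 0,"az": 0,"claw": 0.05},{"dx": 0,"dy": 0,"dz": 0,"ax": 0,"ay": 0,"az": 0,"claw": 0.01},{"dx": 0,"dy": 0,"dz": 0,"ax": 0,"ay": 0,"az": 0,"claw": 0.01},{"dx": 0,"dy": 0,"dz": 0,"ax": 0,"ay": 0,"az": 0,"claw": 0.01},{"dx": 0,"dy": 0,"dz": 0,"ax": 0,"ay": 0,"az": 0,"claw": 0.01}]}}

```text
time_s: 20.05
tool_pos: [0.553, 0.4776, 0.0456]
ee_rot: [0.0, 1.0, 0.0, 0.001]
contact_force: [-0.1, -1.6, 2.8]
opening: 0.0218
finger_force: 30.0
```

Call:
{"fn": "step_arm", "kwargs": {"deltas": [{"dx": 0,"dy": 0,"dz": -0.03,"ax": 0,"ay": 0,"az": 0,"claw": 0.01},{"dx": 0,"dy": 0,"dz": -0.05,"ax": 0,"ay": 0,"az": 0,"claw": 0.01},{"dx": -0.0015,"dy": -0.03,"dz": -0.045,"ax": 0,"ay": 0,"az": 0,"claw": 0.01},{"dx": 0,"dy": -0.055,"dz": 0,"ax": 0,"ay": 0,"az": 0,"claw": 0.01},{"dx": 0,"dy": -0.055,"dz": 0,"ax": 0,"ay": 0,"az": 0,"claw": 0.01},{"dx": 0,"dy": -0.055,"dz": 0,"ax": 0,"ay": 0,"az": 0,"claw": 0.01},{"dx": 0,"dy": -0.055,"dz": 0,"ax": 0,"ay": 0,"az": 0,"claw": 0.01},{"dx": 0,"dy": -0.055,"dz": 0,"ax": 0,"ay": 0,"az": 0,"claw": 0.01},{"dx": 0,"dy": -0.027,"dz": 0,"ax": 0,"ay": 0,"az": 0,"claw": 0.01},{"dx": 0,"dy": 0,"dz": 0,"ax": 0,"ay": 0,"az": 0,"claw": 0.01}]}}

```text
time_s: 21.3
tool_pos: [0.5539, 0.1426, 0.17]
ee_rot: [0.003, 1.0, -0.0, 0.0]
contact_force: [0.3, 0.5, -1.0]
opening: 0.0221
finger_force: 30.0
```

Call:
{"fn": "step_arm", "kwargs": {"deltas": [{"dx": 0,"dy": 0,"dz": 0,"ax": 0,"ay": 0,"az": 0,"claw": 0.01},{"dx": 0,"dy": 0,"dz": 0,"ax": 0,"ay": 0,"az": 0,"claw": 0.01}]}}

```text
time_s: 21.55
tool_pos: [0.5534, 0.1472, 0.1695]
ee_rot: [-0.001, 1.0, 0.0, -0.0]
contact_force: [-0.0, -0.1, -1.2]
opening: 0.022
finger_force: 30.0
```

Call:
{"fn": "step_arm", "kwargs": {"deltas": [{"dx": -0.001,"dy": -0.002,"dz": 0.015,"ax": 0,"ay": 0,"az": 0,"claw": 0.01},{"dx": 0,"dy": 0,"dz": 0.012,"ax": 0,"ay": 0,"az": 0,"claw": 0.01},{"dx": 0,"dy": 0,"dz": 0.005,"ax": 0,"ay": 0,"az": 0,"claw": 0.01},{"dx": 0,"dy": 0,"dz": 0.004,"ax": 0,"ay": 0,"az": 0,"claw": 0.01},{"dx": 0,"dy": 0,"dz": 0,"ax": 0,"ay": 0,"az": 0,"claw": 0.01}]}}

```text
time_s: 22.18
tool_pos: [0.5546, 0.1432, 0.1333]
ee_rot: [0.0, 1.0, -0.0, -0.0]
contact_force: [-1.0, -0.2, -1.0]
opening: 0.0225
finger_force: 30.0
```

Call:
{"fn": "step_arm", "kwargs": {"deltas": [{"dx": 0,"dy": 0,"dz": 0.005,"ax": 0,"ay": 0,"az": 0,"claw": 0.01},{"dx": 0,"dy": 0,"dz": 0.005,"ax": 0,"ay": 0,"az": 0,"claw": 0.01},{"dx": 0,"dy": 0,"dz": 0.003,"ax": 0,"ay": 0,"az": 0,"claw": 0.01},{"dx": 0,"dy": 0,"dz": 0.003,"ax": 0,"ay": 0,"az": 0,"claw": 0.01},{"dx": 0,"dy": 0,"dz": 0,"ax": 0,"ay": 0,"az": 0,"claw": 0.01}]}}

```text
time_s: 22.8
tool_pos: [0.5547, 0.1433, 0.1184]
ee_rot: [0.0, 1.0, 0.0, 0.0]
contact_force: [-2.2, -0.2, 6.2]
opening: 0.0225
finger_force: 30.0
```

Call:
{"fn": "step_arm", "kwargs": {"deltas": [{"dx": 0,"dy": 0,"dz": -0.001,"ax": 0,"ay": 0,"az": 0,"claw": 0.045},{"dx": 0,"dy": 0,"dz": 0,"ax": 0,"ay": 0,"az": 0,"claw": 0.045},{"dx": 0,"dy": 0,"dz": -0.005,"ax": 0,"ay": 0,"az": 0,"claw": 0.045},{"dx": 0,"dy": 0,"dz": -0.03,"ax": 0,"ay": 0,"az": 0,"claw": 0.045},{"dx": 0,"dy": 0,"dz": -0.055,"ax": 0,"ay": 0,"az": 0,"claw": 0.045},{"dx": 0,"dy": 0,"dz": 0,"ax": 0,"ay": 0,"az": 0,"claw": 0.06},{"dx": 0,"dy": 0,"dz": 0,"ax": 0,"ay": 0,"az": 0,"claw": 0.06}]}}

```text
time_s: 23.68
tool_pos: [0.5544, 0.1432, 0.2085]
ee_rot: [0.0, 1.0, 0.0, -0.0]
contact_force: [-1.0, 0.8, -0.1]
opening: 0.0601
finger_force: 0.0
```

```bash
python3 -c "
import m
from m import *
m.TH=1.75
look([.555,.1454,.1148],'w10',60)"
```

```text
[0.5544 0.1432 0.2085]
259.9384337135524 190.67920632747806
[ 222  148   73   78 4551] (array([0.5522, 0.1443, 0.0387]), np.float64(0.0015))
```

Call:
{"fn": "step_arm", "kwargs": {"deltas": [{"dx": 0.03,"dy": 0.03,"dz": -0.02,"ax": 0,"ay": 0,"az": 0,"claw": 0.06},{"dx": 0.02,"dy": 0.05,"dz": -0.02,"ax": 0,"ay": 0,"az": 0,"claw": 0.06},{"dx": 0,"dy": 0.055,"dz": -0.02,"ax": 0,"ay": 0,"az": 0,"claw": 0.06},{"dx": 0,"dy": 0.055,"dz": -0.02,"ax": 0,"ay": 0,"az": 0,"claw": 0.06},{"dx": 0,"dy": 0.055,"dz": 0,"ax": 0,"ay": 0,"az": 0,"claw": 0.06},{"dx": 0,"dy": 0,"dz": 0,"ax": 0,"ay": 0,"az": 0,"claw": 0.06}]}}

```text
time_s: 24.48
tool_pos: [0.502, 0.3931, 0.286]
ee_rot: [-0.003, 1.0, -0.0, -0.002]
contact_force: [0.0, -0.5, -1.9]
opening: 0.0599
finger_force: 0.0
```

Run:
```python
from h import *;import pickle
a,b=cam("scene"),cam("side");pickle.dump((a,b),open("lv.pkl","wb"))
A=cv2.resize(a["color"][115:245,255:335],None,fx=4.6,fy=4.6,interpolation=2);B=cv2.resize(b["color"][155:285,210:300],None,fx=4.6,fy=4.6,interpolation=2)
o=np.zeros((598,800,3),np.uint8);o[:,:368]=A;o[:,380:380+414]=B;cv2.imwrite("pics/lv.png",o)
```

```text
(no output)
```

View pics/lv.png

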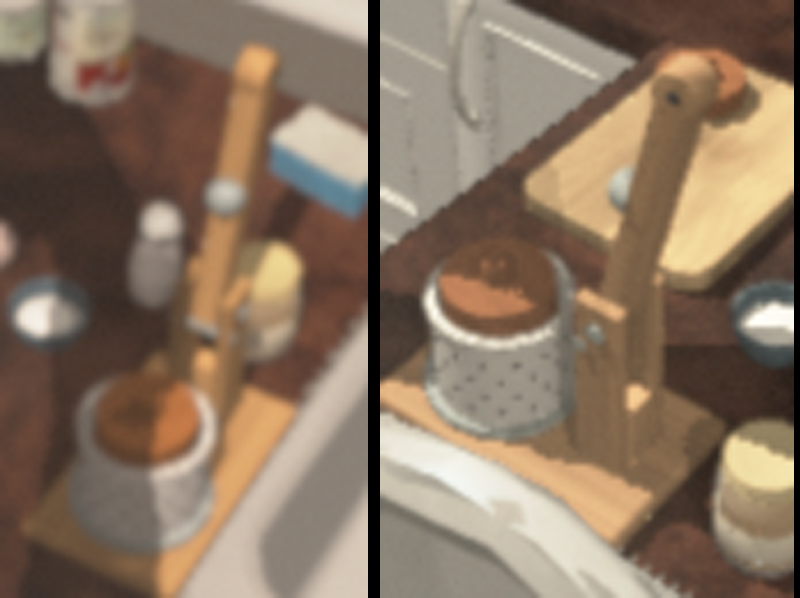

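The lever is clearly visible. In the side view, the hole near the free end on the beam's -y face is at crop (674,97) and the nose ball is at (625,187). In the scene view, the nose ball is at (225,197) and the beam end at (257,58). The stack sits level in the mould, and one spare disc is visible on the board.

Run:
```python
from h import *;import pickle
a,b=pickle.load(open("lv.pkl","rb"))
A=lambda x,y:(a,x/4.6+255,y/4.6+115)
B=lambda x,y:(b,(x-380)/4.6+210,y/4.6+155)
def ony(c,u,v,y):
    o,d=ray(c,u,v);return o+d*(y-o[1])/d[1]
H=np.array([.65,.1455,.14])
for n,p in[("hole",ony(*B(674,97),.1345)),("ball",ony(*B(625,187),.1455)),("ball2",tri([A(225,197),B(625,187)])[0]),("pivot bolt",ony(*B(592,333),.12)),("end",tri([A(257,58),B(688,70)])[0])]:
    r=p-H;print(n,np.round(p,4),"len",np.hypot(r[0],r[2]).round(4),"ang",np.arctan2(r[2],-r[0]).round(3))
```

```text
hole [0.6955 0.1345 0.3247] len 0.1903 ang 1.812
ball [0.6569 0.1455 0.2375] len 0.0978 ang 1.641
ball2 [0.6567 0.1444 0.2369] len 0.0971 ang 1.64
pivot bolt [0.654  0.12   0.1414] len 0.0042 ang 2.812
end [0.6928 0.148  0.3312] len 0.1959 ang 1.791
```

Call:
{"fn": "step_arm", "kwargs": {"deltas": [{"dx": 0,"dy": 0,"dz": -0.058,"ax": 0,"ay": 0,"az": 0,"claw": 0.06},{"dx": 0,"dy": 0,"dz": -0.058,"ax": 0,"ay": 0,"az": 0,"claw": 0.06},{"dx": -0.03,"dy": -0.04,"dz": 0,"ax": 0,"ay": 0,"az": 0,"claw": 0.06},{"dx": -0.03,"dy": -0.04,"dz": 0,"ax": 0,"ay": 0,"az": 0,"claw": 0.06},{"dx": -0.035,"dy": -0.04,"dz": 0,"ax": 0,"ay": 0,"az": 0,"claw": 0.06},{"dx": -0.035,"dy": -0.04,"dz": 0,"ax": 0,"ay": 0,"az": 0,"claw": 0.06},{"dx": -0.03,"dy": -0.04,"dz": 0,"ax": 0,"ay": 0,"az": 0,"claw": 0.06},{"dx": -0.03,"dy": -0.04,"dz": 0,"ax": 0,"ay": 0,"az": 0,"claw": 0.06},{"dx": 0,"dy": 0,"dz": 0,"ax": 0,"ay": 0,"az": 0,"claw": 0.06},{"dx": 0,"dy": 0,"dz": 0,"ax": 0,"ay": 0,"az": 0,"claw": 0.06}]}}

```text
time_s: 25.82
tool_pos: [0.6942, 0.147, 0.4039]
ee_rot: [0.001, 1.0, -0.0, -0.001]
contact_force: [-0.4, 0.6, -0.6]
opening: 0.0601
finger_force: 0.0
```

Call:
{"fn": "step_arm", "kwargs": {"deltas": [{"dx": 0,"dy": -0.0015,"dz": 0.03,"ax": 0,"ay": 0,"az": 0,"claw": 0.06},{"dx": 0,"dy": 0,"dz": 0.04,"ax": 0,"ay": 0,"az": 0,"claw": 0.06},{"dx": 0,"dy": 0,"dz": 0.037,"ax": 0,"ay": 0,"az": 0,"claw": 0.06},{"dx": 0,"dy": 0,"dz": 0,"ax": 0,"ay": 0,"az": 0,"claw": 0.01},{"dx": 0,"dy": 0,"dz": 0,"ax": 0,"ay": 0,"az": 0,"claw": 0.01},{"dx": 0,"dy": 0,"dz": 0,"ax": 0,"ay": 0,"az": 0,"claw": 0.01},{"dx": 0,"dy": 0,"dz": 0,"ax": 0,"ay": 0,"az": 0,"claw": 0.01}]}}

```text
time_s: 26.7
tool_pos: [0.6953, 0.1481, 0.2994]
ee_rot: [0.0, 1.0, 0.001, 0.001]
contact_force: [0.5, 7.4, 1.0]
opening: 0.0223
finger_force: 11.2
```

Call:
{"fn": "step_arm", "kwargs": {"deltas": [{"dx": 0,"dy": 0.002,"dz": 0,"ax": 0,"ay": 0,"az": 0,"claw": 0.01},{"dx": 0,"dy": 0,"dz": 0,"ax": 0,"ay": 0,"az": 0,"claw": 0.01},{"dx": 0,"dy": 0,"dz": 0,"ax": 0,"ay": 0,"az": 0,"claw": 0.01}]}}

```text
time_s: 27.08
tool_pos: [0.6955, 0.1481, 0.2993]
ee_rot: [0.0, 1.0, -0.0, 0.001]
contact_force: [-1.0, -1.3, 6.1]
opening: 0.0221
finger_force: 30.0
```

Run:
```python
import numpy as np
from bench import ctrl
s=ctrl.read_state();t=s["tool_pos"];print(np.round(t,4),s["opening"],s["finger_force"],np.round(s["contact_force"],1))
g=np.array([t[0],t[2]+.019])-[.6505,.14];r=np.hypot(*g);th=np.arctan2(g[1],-g[0]);print(r,th)
N=26;a=np.linspace(th,.16,N+1);P=np.c_[.6505-r*np.cos(a),.14+r*np.sin(a)]
for d,p,x in zip(np.diff(P,axis=0),P[1:],a[1:]):print(round(x,3),"dx %.4f dz %.4f"%(-d[0],-d[1]),np.round(p-[0,.019],4))
```

```text
[0.6955 0.1481 0.2993] 0.02206770983205195 29.981405586004257 [-1.  -1.3  6.1]
0.18391945212232144 1.8179893761145325
1.754 dx 0.0115 dz -0.0025 [0.684  0.3018]
1.69 dx 0.0116 dz -0.0018 [0.6725 0.3036]
1.627 dx 0.0117 dz -0.0010 [0.6608 0.3046]
1.563 dx 0.0117 dz -0.0003 [0.6491 0.3049]
1.499 dx 0.0117 dz 0.0005 [0.6373 0.3044]
1.435 dx 0.0117 dz 0.0012 [0.6257 0.3032]
1.372 dx 0.0116 dz 0.0020 [0.6141 0.3013]
1.308 dx 0.0114 dz 0.0027 [0.6027 0.2986]
1.244 dx 0.0112 dz 0.0034 [0.5915 0.2952]
1.18 dx 0.0110 dz 0.0041 [0.5805 0.2911]
1.117 dx 0.0107 dz 0.0048 [0.5698 0.2863]
1.053 dx 0.0104 dz 0.0055 [0.5594 0.2808]
0.989 dx 0.0100 dz 0.0061 [0.5494 0.2747]
0.925 dx 0.0096 dz 0.0068 [0.5398 0.2679]
0.861 dx 0.0091 dz 0.0074 [0.5307 0.2606]
0.798 dx 0.0086 dz 0.0079 [0.5221 0.2526]
0.734 dx 0.0081 dz 0.0085 [0.5139 0.2442]
0.67 dx 0.0076 dz 0.0090 [0.5064 0.2352]
0.606 dx 0.0070 dz 0.0094 [0.4994 0.2258]
0.543 dx 0.0064 dz 0.0098 [0.493 0.216]
0.479 dx 0.0057 dz 0.0102 [0.4873 0.2057]
0.415 dx 0.0051 dz 0.0106 [0.4822 0.1952]
0.351 dx 0.0044 dz 0.0109 [0.4778 0.1843]
0.288 dx 0.0037 dz 0.0111 [0.4741 0.1732]
0.224 dx 0.0030 dz 0.0113 [0.4712 0.1618]
0.16 dx 0.0022 dz 0.0115 [0.4689 0.1503]
```

Call:
{"fn": "step_arm", "kwargs": {"deltas": [{"dx": 0.0115,"dy": 0,"dz": -0.0025,"ax": 0,"ay": 0,"az": 0,"claw": 0.01},{"dx": 0.0115,"dy": 0,"dz": -0.002,"ax": 0,"ay": 0,"az": 0,"claw": 0.01},{"dx": 0.0115,"dy": 0,"dz": -0.001,"ax": 0,"ay": 0,"az": 0,"claw": 0.01},{"dx": 0.0115,"dy": 0,"dz": 0,"ax": 0,"ay": 0,"az": 0,"claw": 0.01},{"dx": 0.012,"dy": 0,"dz": 0.0005,"ax": 0,"ay": 0,"az": 0,"claw": 0.01},{"dx": 0.0115,"dy": 0,"dz": 0.001,"ax": 0,"ay": 0,"az": 0,"claw": 0.01},{"dx": 0.0115,"dy": 0,"dz": 0.002,"ax": 0,"ay": 0,"az": 0,"claw": 0.01},{"dx": 0.0115,"dy": 0,"dz": 0.0025,"ax": 0,"ay": 0,"az": 0,"claw": 0.01}]}}

```text
time_s: 28.08
tool_pos: [0.604, 0.1458, 0.2982]
ee_rot: [0.001, 1.0, -0.001, 0.003]
contact_force: [4.9, -5.6, 1.6]
opening: 0.0219
finger_force: 30.0
```

Tracking the arc well with small forces; continue.

Call:
{"fn": "step_arm", "kwargs": {"deltas": [{"dx": 0.0115,"dy": 0,"dz": 0.0035,"ax": 0,"ay": 0,"az": 0,"claw": 0.01},{"dx": 0.011,"dy": 0,"dz": 0.004,"ax": 0,"ay": 0,"az": 0,"claw": 0.01},{"dx": 0.0105,"dy": 0,"dz": 0.005,"ax": 0,"ay": 0,"az": 0,"claw": 0.01},{"dx": 0.0105,"dy": 0,"dz": 0.0055,"ax": 0,"ay": 0,"az": 0,"claw": 0.01},{"dx": 0.01,"dy": 0,"dz": 0.006,"ax": 0,"ay": 0,"az": 0,"claw": 0.01},{"dx": 0.0095,"dy": 0,"dz": 0.007,"ax": 0,"ay": 0,"az": 0,"claw": 0.01},{"dx": 0.009,"dy": 0,"dz": 0.0075,"ax": 0,"ay": 0,"az": 0,"claw": 0.01},{"dx": 0.0085,"dy": 0,"dz": 0.008,"ax": 0,"ay": 0,"az": 0,"claw": 0.01},{"dx": 0.008,"dy": 0,"dz": 0.0085,"ax": 0,"ay": 0,"az": 0,"claw": 0.01}]}}

```text
time_s: 29.2
tool_pos: [0.5136, 0.1436, 0.2426]
ee_rot: [0.002, 1.0, -0.003, -0.0]
contact_force: [-2.1, -13.1, 6.1]
opening: 0.0222
finger_force: 30.0
```

Call:
{"fn": "step_arm", "kwargs": {"deltas": [{"dx": 0.0075,"dy": -0.002,"dz": 0.009,"ax": 0,"ay": 0,"az": 0,"claw": 0.01},{"dx": 0.007,"dy": -0.002,"dz": 0.0095,"ax": 0,"ay": 0,"az": 0,"claw": 0.01},{"dx": 0.0065,"dy": -0.001,"dz": 0.01,"ax": 0,"ay": 0,"az": 0,"claw": 0.01},{"dx": 0.0055,"dy": 0,"dz": 0.01,"ax": 0,"ay": 0,"az": 0,"claw": 0.01},{"dx": 0.005,"dy": 0,"dz": 0.0105,"ax": 0,"ay": 0,"az": 0,"claw": 0.01},{"dx": 0.0045,"dy": 0,"dz": 0.011,"ax": 0,"ay": 0,"az": 0,"claw": 0.01}]}}

```text
time_s: 29.95
tool_pos: [0.4765, 0.1426, 0.1818]
ee_rot: [0.0, 1.0, -0.001, -0.001]
contact_force: [-2.0, -4.5, 3.4]
opening: 0.0226
finger_force: 30.0
```

Call:
{"fn": "step_arm", "kwargs": {"deltas": [{"dx": 0.0035,"dy": 0,"dz": 0.01,"ax": 0,"ay": 0,"az": 0,"claw": 0.01},{"dx": 0.003,"dy": 0,"dz": 0.006,"ax": 0,"ay": 0,"az": 0,"claw": 0.01},{"dx": 0,"dy": 0,"dz": 0,"ax": 0,"ay": 0,"az": 0,"claw": 0.01}]}}

```text
time_s: 30.32
tool_pos: [0.4711, 0.1424, 0.1655]
ee_rot: [0.001, 1.0, -0.001, 0.0]
contact_force: [1.4, -4.7, -1.9]
opening: 0.0219
finger_force: 30.0
```

Call:
{"fn": "step_arm", "kwargs": {"deltas": [{"dx": 0.001,"dy": -0.001,"dz": 0.005,"ax": 0,"ay": 0,"az": 0,"claw": 0.01},{"dx": 0.001,"dy": 0,"dz": 0.005,"ax": 0,"ay": 0,"az": 0,"claw": 0.01},{"dx": 0,"dy": 0,"dz": 0,"ax": 0,"ay": 0,"az": 0,"claw": 0.01}]}}

```text
time_s: 30.7
tool_pos: [0.4685, 0.1424, 0.1554]
ee_rot: [0.0, 1.0, -0.0, -0.001]
contact_force: [-0.8, -4.3, 0.7]
opening: 0.0223
finger_force: 30.0
```

Call:
{"fn": "step_arm", "kwargs": {"deltas": [{"dx": 0,"dy": 0,"dz": 0.002,"ax": 0,"ay": 0,"az": 0,"claw": 0.01},{"dx": 0,"dy": 0,"dz": 0.002,"ax": 0,"ay": 0,"az": 0,"claw": 0.01},{"dx": 0,"dy": 0,"dz": 0,"ax": 0,"ay": 0,"az": 0,"claw": 0.01}]}}

```text
time_s: 31.08
tool_pos: [0.4678, 0.1423, 0.1515]
ee_rot: [0.0, 1.0, -0.001, -0.001]
contact_force: [-4.4, -4.6, 0.9]
opening: 0.0221
finger_force: 30.0
```

Call:
{"fn": "step_arm", "kwargs": {"deltas": [{"dx": 0,"dy": 0,"dz": 0.002,"ax": 0,"ay": 0,"az": 0,"claw": 0.01},{"dx": 0,"dy": 0,"dz": 0.002,"ax": 0,"ay": 0,"az": 0,"claw": 0.01},{"dx": 0,"dy": 0,"dz": 0,"ax": 0,"ay": 0,"az": 0,"claw": 0.01}]}}

```text
time_s: 31.45
tool_pos: [0.4671, 0.1424, 0.1477]
ee_rot: [0.0, 1.0, -0.001, -0.002]
contact_force: [-5.9, -4.7, 4.9]
opening: 0.0218
finger_force: 30.0
```

Call:
{"fn": "step_arm", "kwargs": {"deltas": [{"dx": 0,"dy": 0,"dz": 0.002,"ax": 0,"ay": 0,"az": 0,"claw": 0.01},{"dx": 0,"dy": 0,"dz": 0.002,"ax": 0,"ay": 0,"az": 0,"claw": 0.01},{"dx": 0,"dy": 0,"dz": 0,"ax": 0,"ay": 0,"az": 0,"claw": 0.01}]}}

```text
time_s: 31.82
tool_pos: [0.4671, 0.1424, 0.1464]
ee_rot: [0.0, 1.0, -0.0, -0.002]
contact_force: [-13.9, -8.2, 29.4]
opening: 0.0221
finger_force: 30.0
```

Call:
{"fn": "step_arm", "kwargs": {"deltas": [{"dx": -0.001,"dy": 0,"dz": 0,"ax": 0,"ay": 0,"az": 0,"claw": 0.01},{"dx": 0,"dy": 0,"dz": 0,"ax": 0,"ay": 0,"az": 0,"claw": 0.01},{"dx": 0,"dy": 0,"dz": 0,"ax": 0,"ay": 0,"az": 0,"claw": 0.01},{"dx": 0,"dy": 0,"dz": 0,"ax": 0,"ay": 0,"az": 0,"claw": 0.01}]}}

```text
time_s: 32.33
tool_pos: [0.4671, 0.1424, 0.1464]
ee_rot: [0.0, 1.0, -0.001, -0.003]
contact_force: [-16.5, -7.8, 31.1]
opening: 0.0217
finger_force: 30.0
```

Steady at 31 N on the lever. It bears on the stack about 25 mm above where the grip would be on the rest pin. Handing in.

```bash
python3 -c "
from bench import ctrl
print(ctrl.job_done())"
```

```text
the job is handed in; nothing more can be done
None
```

I stacked three discs in the mould and left one spare on the board. The lever is down on the stack and held at about 31 N, and the job is handed in; the tool gave no verdict.

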